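# Clamp a coupon in the cam fixture: crank into the dwell

## Task

Lay the sawn steel coupon in the nest of the cam fixture, its long side along the follower, then crank the camshaft counter-clockwise (seen from above) until the jaw has pushed the coupon home against the stop and the follower has come over the cam's crest and down into the flat dwell behind it. Stop there and let go of the crank: do not wind the cam on up the overload rise that follows the dwell, and leave the other things on the bench where they are.

Things in the scene. Friction and masses are not known exactly. Their poses are not given: they have to be found in the camera images.
- cam_fixture: hand-cranked cam clamp fixed to the bench: aluminium base plate, x -55..55, y -62..153 mm, 12 mm thick. Origin on the vertical camshaft axis at bench level, z up; +y runs from the camshaft along the follower to nest and stop. All but the crank lies below z 58 mm.
- nest (a point): centre of the nest's rest pad, on its top, fixed in the fixture at (0, 110.5, 34) mm. The pad is 24 mm wide in x, so fingers pass down beside it to the plate. Free length in y 51 mm, from the jaw face (y 85, drawn back) to the stop face (y 136). Tabs beside the stop (y 128 to 137, tops z 46) leave 33 mm in x. Lay the coupon with its centre over this point; the jaw pushes it 3 mm farther home.
- coupon: plain sawn steel block, 28 (x) x 45 (y) x 12 (z) mm, about 0.12 kg; origin at the centre of its underside. Starts loose, flat on the bench, left of the fixture. In the nest its y axis lies along the fixture's y (either way round).
- crank_knob (a point): middle of the upright black crank knob, 22 mm across, z 77 to 118 mm (this point z 100), 55 mm from the camshaft axis; the arm's top is at z 75. The sleeve spins on its pin: it can be held at a constant gripper heading all the way round. Starts -2.0 to -1.8 rad from the fixture's +x (side away from the nest); turn it counter-clockwise from above; clockwise it is stopped at -2.05 rad.
- cam_top (a point): on the camshaft axis, on top of the steel cam (14 mm thick, below the crank), at (0, 0, 47) mm in the fixture. The cam's angle on the shaft differs each time and is not measured: turning counter-clockwise, the rise begins 0 to 1.8 rad after the start; it lasts 1.1 rad to the crest; a fall of 0.5 rad follows; then the dwell, 0.35 rad long; then, straight on, the overload rise.
- follower_mark (a point): on top of the follower slide, at (0, 48, 47) mm in the fixture frame at the start; moves in the fixture's +y by the lift: base circle 0, crest 10.7 mm, dwell 9 mm, overload rise beyond 12 mm. A spring holds it against the cam.
- crank_hub (a point): on the camshaft axis, on top of the crank's hub, at (0, 0, 78) mm. Force at the knob along its path with the coupon in: about 1 N of friction on the base circle; peaks of 5 to 15 N against the turn on the rise; behind the crest several N along with the turn; in the dwell only friction; quickly rising past 10 to 30 N against it on the overload rise. Released on a slope the crank is driven back; in the dwell it stays.
- jaw: steel jaw ahead of the follower, 22 (x) x 7 (y) x 10 (z) mm, sprung against it (5 N preload, 5 N per mm). Its origin starts at the fixture's origin and shifts in +y; its face lies at y 85 mm from its origin. It presses the coupon with about 20 N in the dwell, 28 N at the crest.
- square_block: square steel test block, 50 x 50 x 13 mm, a bystander beyond the nest; leave it alone. Origin at the centre of its underside.
- gauge_block: flat gauge block 30 x 30 x 9 mm, a bystander; leave it alone. Origin at the centre of its underside.
- gear: dark spur gear, 56 mm across, 24 mm tall, a bystander to the left; leave it alone. Origin at the centre of its underside.
- bush: flanged brass bush, 48 mm across, 30 mm tall, a bystander to the right; leave it alone. Origin at the centre of its underside.

How it is judged:
On the way, in this order (a step that is already met when the one before it is completed fails the run):
1. the coupon lies flat in the nest with the follower still drawn back (x of coupon in the frame of cam_fixture between -0.005 and 0.005 m and y of coupon in the frame of cam_fixture between 0.1035 and 0.1175 m and z of coupon in the frame of cam_fixture between 0.031 and 0.0365 m and angle between the y axis of coupon and the y axis of cam_fixture, either way round below 0.15 rad and y of follower_mark in the frame of cam_fixture between 0.045 and 0.051 m), for 0.2 s.
2. the follower has been cranked up onto the crest of the cam (y of follower_mark in the frame of cam_fixture between 0.0581 and 0.068 m).
At the end, for the whole second after the job is handed in: The follower rests in the dwell (lift 9 mm within 0.8). The coupon is flat on the pad (within 3 mm), centred across within 5 mm, square within 0.06 rad, home against the stop within 2 mm, pressed by the jaw with over 10 N; coupon and jaw at rest (y of follower_mark in the frame of cam_fixture between 0.0562 and 0.0578 m and x of coupon in the frame of cam_fixture between -0.005 and 0.005 m and y of coupon in the frame of cam_fixture between 0.1115 and 0.1155 m and z of coupon in the frame of cam_fixture between 0.031 and 0.0365 m and angle between the y axis of coupon and the y axis of cam_fixture, either way round below 0.06 rad and contact force between jaw and coupon above 10 N and linear speed of each of coupon, jaw below 0.01 m/s); the robot touches nothing.
It fails at once if the cam is wound up the overload rise (lift over 11.8 mm) (y of follower_mark in the frame of cam_fixture between 0.0598 and 0.098 m).
It fails at once if the jaw squeezes the coupon with more than 33 N (contact force between jaw and coupon above 33 N).
It fails at once if one of the loose bystanders (square block, gauge block, gear, bush) is moved more than 30 mm (distance of any of square_block, gauge_block, gear, bush from where it was at the start of the episode above 0.03 m).
It also fails if it takes over 58 s, if anything falls off the work surface, if the arm or the gripper's body presses on something with over 40 N, if the wrist force passes 120 N, or if a joint passes its speed limit or range.

## Robot

A 7-joint arm with a two-finger parallel gripper is mounted at the origin on a cart in front of the work surface, level with it; the furniture and walls round the work are solid. World frame = base frame: x ahead of the robot, y to its left, z up, the work surface at z = 0. Lengths are in m, angles in rad, forces in N, time in s.
With the tool pointing down it reaches from about 0.4 to 0.85 m from the base axis. Payload 4.5 kg.
Tool frame: the origin (TCP) lies between the finger pads; the fingertips stand 8 mm ahead of it and the grasp point (between the pads) lies 11 mm behind it; z points along the fingers, y is the direction in which the jaws open and shut (so a half turn about z gives the same grasp; the last joint's range is limited). The gripper opens to 88 mm and grips with 3 to 60 N. Pads are 18 mm wide; open, the fingers measure 123 mm over their backs; the gripper's body (75 mm by 187 mm) begins 45 mm behind the grasp point.
Start: joints at [-1.296, 0.689, -0.195, 1.565, 0.157, 0.902, -0.215], TCP at [0.149, 0.607, 0.247] pointing down, gripper open.
Joint ranges: [-3.01, 3.01], [-0.46, 2.08], [-1.47, 1.51], [0.13, 2.56], [-1, 4.14], [0.04, 2.09], [-2.66, 2.66]. Speed limits (rad/s): [2.57, 2.57, 3.14, 3.14, 3.14, 3.14, 3.14].

## Interface

Orientations are given as a unit quaternion [x, y, z, w].
In Python, from plant import r gives the robot as it stands.
- The arm moves only by the tool carry_out, never from a script. Its argument "commands" is a list that holds one entry, the list of rows, each a list of 7 numbers: the turn, a rotation vector about the tool's x, y, z in rad, then the shift along the tool's x, y, z in cm, then the finger opening in cm, from 0 to 8.81. A call has 1 to 10 rows; each row is the pose to reach, as a shift and turn from the pose commanded when the call began, along the tool's axes at that moment; what a row does not reach only later rows make up. A row lasts 1/12 s, in which the tool goes at most 41.7 mm and 7.16 degrees, less where a joint would pass 70% of its speed; a pose out of reach is approached as far as the arm can. A call with a gripper value outside its range is refused whole. The fingers move at their own pace and stop on an object; "force" is the grip in N (left out, the last holds). Time passes only in rows, so rows that repeat a pose let the fingers close. It gives the time, the measured TCP pose, the force and the opening at its end, in the units of the state.
- r.get_state(): the state, without advancing time (a new reading comes with each control period).
- r.snapshot(name): name is "scene" or "side" or "wrist"; returns a dict with "pixels" (384x512x3 uint8, red, green, blue), "mtx" (3x3 intrinsics, pixels), "xyz" and "rotation" of the camera in the world. Camera axes: x right, y down, z forward; pixel columns grow to the right and rows downward; lengths in m; the calibration is good to about 2 mm. A picture is of the moment at which its call begins. There is no depth.
- r.finish_job(): hands the job in, once; it reports no verdict.
The state is a dict: "clock": time; "q": joint angles; "qd": joint speeds; "joint_torque": joint torques, N m; "tool_pos": TCP position; "eef_rot": TCP orientation; "contact_force": force on the tool from outside, world axes, zero at the start; "moment": the same for the moment, N m; "opening": opening from 0.0 (shut) to 1.0 (fully open).
Only numpy, scipy, OpenCV 4.12 (cv2) and the standard library are available. Lean on these libraries where they do the work, as an engineer would, in place of code of your own. Each camera call takes 0.05 s, during which the arm holds its last target.

## Working session

There is one attempt and no reset: what is moved stays moved. The work goes in short steps, Python scripts to look and compute and a tool call to move; the robot and the scene stay as the last step left them, time stands still between calls to the robot, and variables do not carry over. Pictures are saved under pics/ and viewed, and the job is handed in when it is done.

Besides the shell and the picture viewer there is one more tool, called after "Request:" as a command line: name --argument value ..., lists and objects as JSON in quotes. carry_out: Moves the arm, as the interface text tells. Its arguments: {"type":"object","properties":{"commands":{"type":"array"},"force":{"type":"number"}},"required":["commands"]}

```bash
ls; mkdir -p pics
python3 - <<'E'
from plant import r
import cv2
s=r.get_state()
for k,v in s.items(): print(k,v)
for n in ["scene","side","wrist"]:
    d=r.snapshot(n); cv2.imwrite(f"pics/{n}0.png",d["pixels"][:,:,::-1])
    print(n,d["mtx"],d["xyz"],d["rotation"])
E
```

```text
pics
clock 0.0
q [-1.29621962  0.68995075 -0.19449729  1.56637389  0.15728954  0.90251309
 -0.21511446]
qd [-0.00036453 -0.00077194 -0.00090152 -0.00086316  0.00113886  0.00171162
  0.00028571]
joint_torque [-4.94165579e-04 -5.27564478e+01 -1.26674004e+00 -1.53428471e+01
 -5.25512255e-02  6.55240132e-03  1.82154322e-04]
tool_pos [0.14893946 0.60633803 0.24592239]
eef_rot [ 1.20070779e-01  9.92764900e-01 -9.26874940e-04 -3.94962471e-05]
contact_force [-0.16902     0.12051128 -0.1174755 ]
moment [0.0509752  0.03441307 0.03166257]
opening 0.9994784927515356
scene [[375.58365596   0.         260.76681047]
 [  0.         375.58365596 193.29639414]
 [  0.           0.           1.        ]] [-0.33078155 -0.64356822  0.68271229] [ 0.77392106 -0.36278691  0.22913272 -0.4657575 ]
side [[363.59516945   0.         260.2319594 ]
 [  0.         363.59516945 192.33703826]
 [  0.           0.           1.        ]] [0.43003619 1.09702329 0.7591111 ] [-0.05660758  0.88005258 -0.47066427  0.02789587]
wrist [[337.51589486   0.         260.26941508]
 [  0.         337.51589486 190.97086534]
 [  0.           0.           1.        ]] [0.07918335 0.62497429 0.38256011] [0.77826745 0.61126715 0.08855517 0.11318228]
```

View pics/scene0.png

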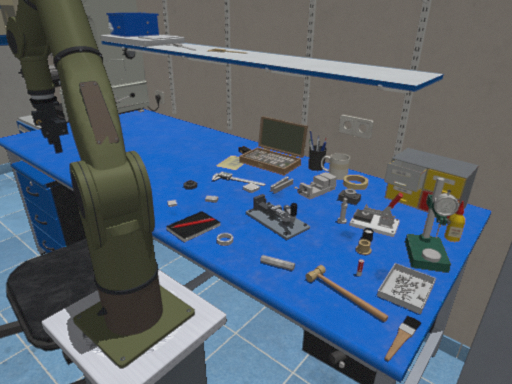

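View pics/side0.png

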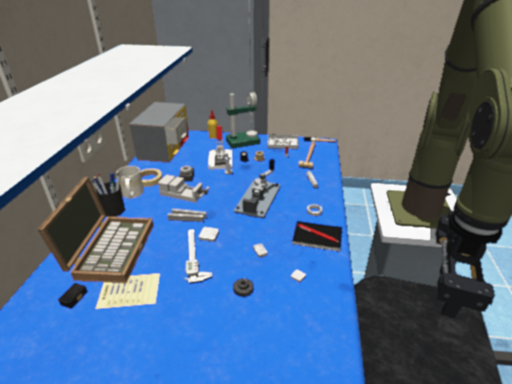

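View pics/wrist0.png

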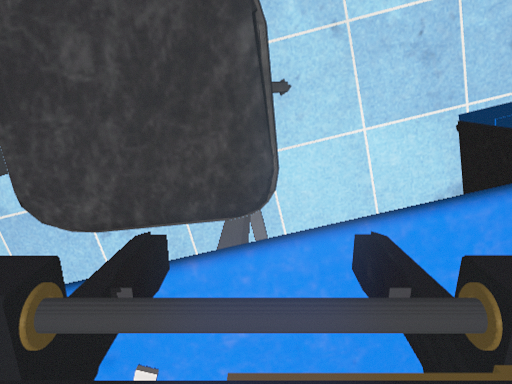

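The scene image shows the fixture at about (280,214), two small pale blocks at (212,198) and (172,203), and the gear at (190,184). The side image shows the fixture at about (258,195) and pale blocks at (260,250), (298,275) and (209,234). I'll zoom in next.

```bash
cat > h.py <<'E'
import numpy as np, cv2
from scipy.spatial.transform import Rotation as R
from plant import r
def cam(d): return d["mtx"],np.array(d["xyz"]),R.from_quat(d["rotation"]).as_matrix()
def ray(d,u,v,z):
    K,p,M=cam(d); g=M@np.linalg.solve(K,[u,v,1.]); return p+g*(z-p[2])/g[2]
def proj(d,X):
    K,p,M=cam(d); c=M.T@(np.asarray(X)-p); q=K@c; return q[:2]/q[2]
def crop(d,n,u0,v0,w,h,s):
    im=d["pixels"][v0:v0+h,u0:u0+w,::-1]; cv2.imwrite("pics/"+n,cv2.resize(im,None,fx=s,fy=s,interpolation=cv2.INTER_CUBIC))
E
python3 - <<'E'
from h import *
a=r.snapshot("scene"); crop(a,"s1.png",160,165,160,90,5)
b=r.snapshot("side"); crop(b,"d1.png",190,160,130,130,4.5)
for n,d,pts in(("sc",a,[(212,198),(172,203),(190,184),(280,216)]),("sd",b,[(209,234),(260,250),(298,275),(243,288),(258,195)])):
    for p in pts: print(n,p,ray(d,*p,0.01).round(3))
E
```

```text
sc (212, 198) [0.529 0.28  0.01 ]
sc (172, 203) [0.406 0.363 0.01 ]
sc (190, 184) [0.555 0.433 0.01 ]
sc (280, 216) [0.591 0.007 0.01 ]
sd (209, 234) [0.699 0.241 0.01 ]
sd (260, 250) [0.53  0.293 0.01 ]
sd (298, 275) [0.413 0.379 0.01 ]
sd (243, 288) [0.556 0.445 0.01 ]
sd (258, 195) [0.574 0.002 0.01 ]
```

View pics/s1.png

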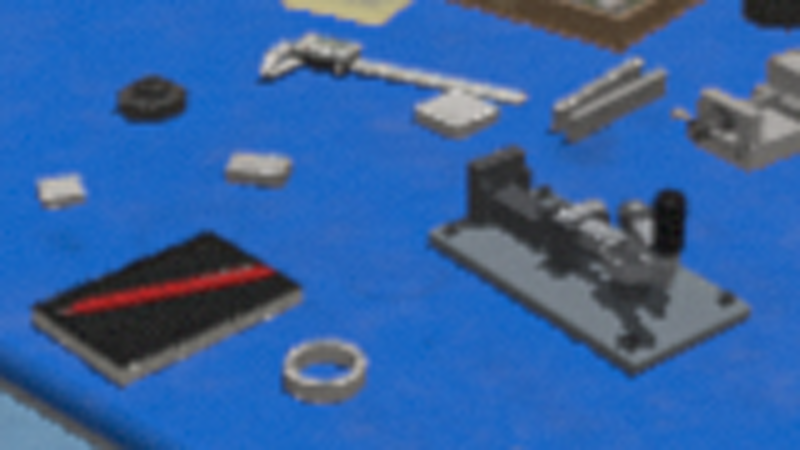

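View pics/d1.png

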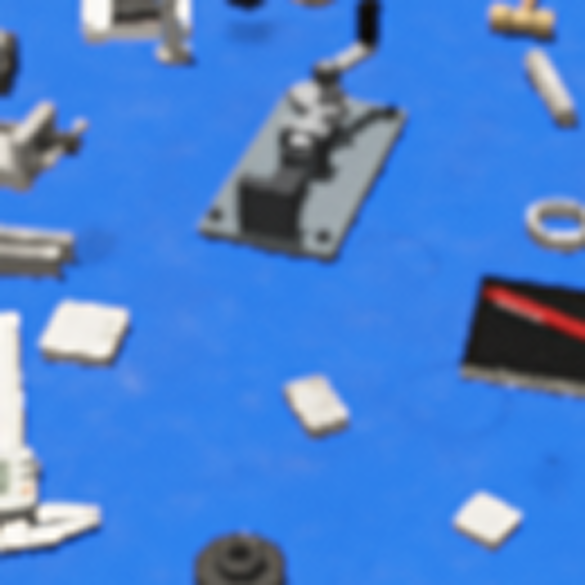

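The coupon is the block near (0.53,0.287), which measures oblong. The square one at (0.41,0.37) is the gauge block. Next I'll move the wrist camera overhead for precision.

```bash
cat >> h.py <<'E'
def pose():
    s=r.get_state(); return np.array(s["tool_pos"]),R.from_quat(s["eef_rot"])
def go(xyz,yaw=None,Rt=None):
    "turn+shift for a target; yaw = heading of tool y axis in world, tool down"
    p,q=pose()
    if Rt is None:
        y=np.array([np.cos(yaw),np.sin(yaw),0]); z=np.array([0,0,-1.]); x=np.cross(y,z)
        Rt=R.from_matrix(np.c_[x,y,z])
    rv=(q.inv()*Rt).as_rotvec(); sh=q.inv().apply(np.asarray(xyz)-p)*100
    print("turn",rv.round(4),"shift cm",sh.round(3))
E
python3 - <<'E'
from h import *
p,q=pose(); print(q.as_matrix().round(3))
d=r.snapshot("wrist"); K,c,M=cam(d)
print("cam in tool",q.inv().apply(c-p).round(4)); print((q.as_matrix().T@M).round(3))
yaw=np.arctan2(*q.as_matrix()[[1,0],1]); print("yaw",yaw)
go([0.42,0.28,0.30],yaw); go([0.42,0.28,0.30],-np.pi/2); go([0.42,0.28,0.30],np.pi/2)
E
```

```text
[[-0.971  0.238 -0.   ]
 [ 0.238  0.971 -0.001]
 [-0.    -0.001 -1.   ]]
cam in tool [ 0.0722  0.0011 -0.1366]
[[ 0.001 -0.959 -0.284]
 [ 1.     0.001  0.001]
 [-0.001 -0.284  0.959]]
yaw 1.3300299554149553
turn [-0.0006  0.0001 -0.0001] shift cm [-34.108 -25.274  -5.337]
turn [-0.0000e+00  8.0000e-04  2.9008e+00] shift cm [-34.108 -25.274  -5.337]
turn [-0.0006 -0.     -0.2408] shift cm [-34.108 -25.274  -5.337]
```

Run:
```python
from h import *
go([0.57,0.14,0.34],np.pi/2)
```

```text
turn [-0.0006 -0.     -0.2408] shift cm [-52.015 -35.294  -9.33 ]
```

Request:
carry_out --commands '[[[0, 0, -0.24, -52, -35.3, -9.3, 8.8], [0, 0, -0.24, -52, -35.3, -9.3, 8.8], [0, 0, -0.24, -52, -35.3, -9.3, 8.8], [0, 0, -0.24, -52, -35.3, -9.3, 8.8], [0, 0, -0.24, -52, -35.3, -9.3, 8.8], [0, 0, -0.24, -52, -35.3, -9.3, 8.8], [0, 0, -0.24, -52, -35.3, -9.3, 8.8], [0, 0, -0.24, -52, -35.3, -9.3, 8.8], [0, 0, -0.24, -52, -35.3, -9.3, 8.8], [0, 0, -0.24, -52, -35.3, -9.3, 8.8]]]'

```text
clock: 1.13
tool_pos: [0.4261, 0.299, 0.3082]
eef_rot: [0.0, 1.0, 0.0, 0.0]
contact_force: [-0.1, 0.6, -0.1]
opening: 1.001
```

Run:
```python
from h import *
print(pose()[0]); go([0.57,0.14,0.34],np.pi/2)
```

```text
[0.42609756 0.29904404 0.30818765]
turn [ 0.0002  0.0003 -0.0008] shift cm [-14.404 -15.893  -3.18 ]
```

Request:
carry_out --commands '[[[0, 0, 0, -14.4, -15.9, -3.2, 8.8], [0, 0, 0, -14.4, -15.9, -3.2, 8.8], [0, 0, 0, -14.4, -15.9, -3.2, 8.8], [0, 0, 0, -14.4, -15.9, -3.2, 8.8], [0, 0, 0, -14.4, -15.9, -3.2, 8.8], [0, 0, 0, -14.4, -15.9, -3.2, 8.8], [0, 0, 0, -14.4, -15.9, -3.2, 8.8]]]'

```text
clock: 1.72
tool_pos: [0.5713, 0.1376, 0.3396]
eef_rot: [0.004, 1.0, -0.001, 0.001]
contact_force: [0.2, 0.3, -0.2]
opening: 0.997
```

Run:
```python
from h import *
d=r.snapshot("wrist"); cv2.imwrite("pics/w1.png",cv2.resize(d["pixels"][:,:,::-1],None,fx=1.56,fy=1.56,interpolation=cv2.INTER_CUBIC))
np.save("w1.npy",d,allow_pickle=True); print(pose()[0])
```

```text
[0.56922451 0.14074533 0.33941952]
```

View pics/w1.png

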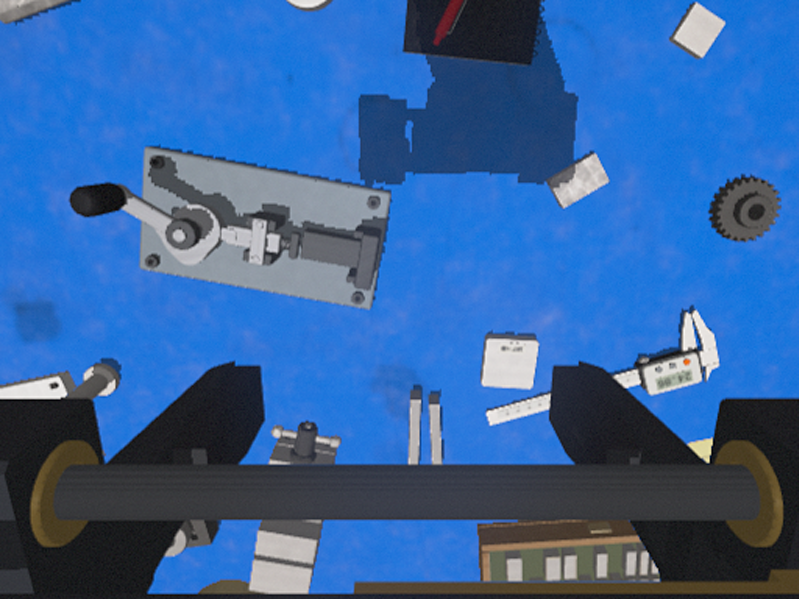

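The image gives a clear view of the plate, with scaled corners at (146,147), (391,188), (372,309) and (138,270). The coupon is at (578,180), the knob top at about (85,198), the hub at (182,234) and the square block at (510,362). I'll segment these and fit poses.

```bash
cat > m.py <<'E'
from h import *
from scipy.optimize import least_squares
d=np.load("w1.npy",allow_pickle=True).item()
im=d["pixels"]; hsv=cv2.cvtColor(im,cv2.COLOR_RGB2HSV)
m=(~((hsv[...,1]>140)&(hsv[...,0]>95)&(hsv[...,0]<125))).astype(np.uint8)
m[235:]=0
n,l,st,ce=cv2.connectedComponentsWithStats(m)
for i in range(1,n):
    if st[i,4]>150: print(i,st[i],ce[i].round(1))
E
python3 - <<'E'
from m import *
cv2.imwrite("pics/m1.png",cv2.resize(m*255,None,fx=1.56,fy=1.56))
def quad(i,z):
    c=max(cv2.findContours((l==i).astype(np.uint8),0,1)[0],key=cv2.contourArea)
    b=cv2.minAreaRect(c); print(b)
    P=np.array([ray(d,u,v,z) for u,v in cv2.boxPoints(b)]); print(P.round(4)); 
    e=np.roll(P,-1,0)-P; print("sides",np.linalg.norm(e,axis=1).round(4),"ang",np.arctan2(e[:,1],e[:,0]).round(3),"c",P.mean(0).round(4))
for i in range(1,n):
    if 600<st[i,4]<20000 and st[i,1]>50: print(i);quad(i,0.012)
S=np.array([[146,147],[391,188],[372,309],[138,270]])/1.5625
for p in S: print(ray(d,*p,0.012).round(4))
E
```

```text
1 [  0   0  45  15 390] [15.2  5.1]
2 [183   0  30   7 153] [198.    2.5]
3 [ 259    0   88   42 3190] [302.7  18.6]
4 [429   1  36  37 765] [446.6  19.3]
5 [   45    94   206   105 12951] [161.2 144.8]
6 [350  98  41  36 810] [370.  115.2]
7 [ 455  113   46   42 1402] [477.3 133.6]
8 [407 198  54  37 875] [441.  222.1]
9 [309 214  37  21 709] [326.5 224.4]
5
((144.7760009765625, 142.23199462890625), (202.49832153320312, 78.88848114013672), 10.30484676361084)
[[ 0.5946 -0.1729  0.012 ]
 [ 0.4911 -0.134   0.012 ]
 [ 0.5397  0.1268  0.012 ]
 [ 0.6498  0.1048  0.012 ]]
sides [0.1105 0.2653 0.1123 0.2831] ang [ 2.783  1.387 -0.197 -1.767] c [ 0.5688 -0.0188  0.012 ]
6
((370.0257263183594, 115.04368591308594), (22.61309814453125, 36.91106414794922), 59.534454345703125)
[[0.5315 0.2572 0.012 ]
 [0.5076 0.2977 0.012 ]
 [0.5329 0.3155 0.012 ]
 [0.5577 0.2746 0.012 ]]
sides [0.047  0.031  0.0477 0.0314] ang [ 2.105  0.612 -1.026 -2.554] c [0.5324 0.2863 0.012 ]
7
((477.5173034667969, 133.79310607910156), (44.678470611572266, 41.02446746826172), 4.763641834259033)
[[0.5837 0.4065 0.012 ]
 [0.5284 0.4024 0.012 ]
 [0.5337 0.4631 0.012 ]
 [0.5894 0.4693 0.012 ]]
sides [0.0555 0.0608 0.056  0.063 ] ang [-3.068  1.484  0.112 -1.661] c [0.5588 0.4353 0.012 ]
8
((433.5, 216.0), (53.0, 36.0), 0.0)
[[0.7062 0.3564 0.012 ]
 [0.6498 0.3498 0.012 ]
 [0.6503 0.4263 0.012 ]
 [0.7068 0.4354 0.012 ]]
sides [0.0568 0.0765 0.0572 0.079 ] ang [-3.025  1.564  0.161 -1.578] c [0.6783 0.392  0.012 ]
9
((327.0, 224.0), (20.0, 36.0), 90.0)
[[0.6734 0.2092 0.012 ]
 [0.6738 0.2619 0.012 ]
 [0.7056 0.2639 0.012 ]
 [0.7052 0.2102 0.012 ]]
sides [0.0527 0.0319 0.0537 0.0318] ang [ 1.564  0.065 -1.578 -3.107] c [0.6895 0.2363 0.012 ]
[ 0.5025 -0.0816  0.012 ]
[0.538  0.1252 0.012 ]
[0.6477 0.1059 0.012 ]
[ 0.6093 -0.1047  0.012 ]
```

View pics/m1.png

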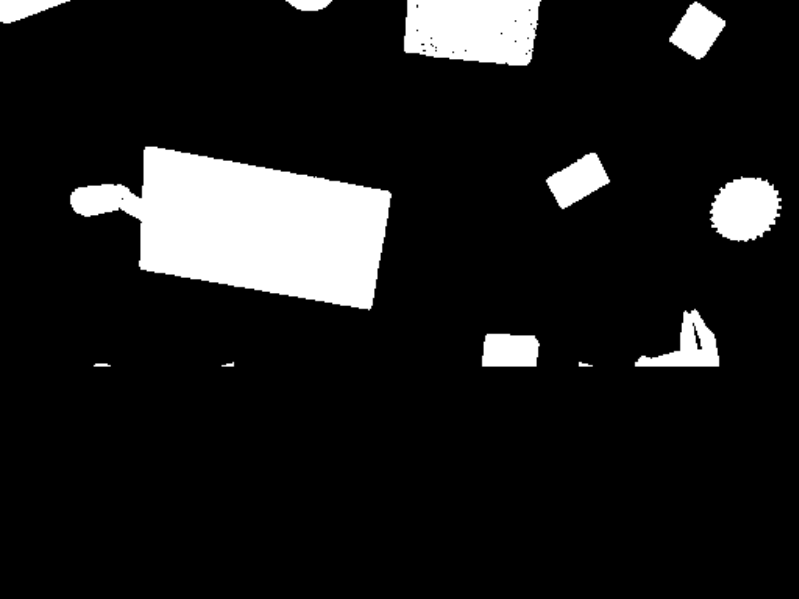

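```bash
cat > fit.py <<'E'
from h import *
from scipy.optimize import minimize
def mask(d):
    hsv=cv2.cvtColor(d["pixels"],cv2.COLOR_RGB2HSV)
    return (~((hsv[...,1]>140)&(hsv[...,0]>95)&(hsv[...,0]<125))).astype(np.uint8)
def fitbox(d,roi,x0,box,z0=0,msk=None):
    "box x0,x1,y0,y1,h ; roi u0,v0,u1,v1 -> x,y,yaw of box frame"
    m=mask(d) if msk is None else msk; u0,v0,u1,v1=roi; S=8
    m=cv2.resize(m[v0:v1,u0:u1].astype(np.float32),None,fx=S,fy=S,interpolation=cv2.INTER_NEAREST)
    a,b,c,e,h=box
    C=np.array([[x,y,z] for x in(a,b) for y in(c,e) for z in(z0,z0+h)])
    def cost(p):
        ct,s=np.cos(p[2]),np.sin(p[2])
        W=np.c_[p[0]+ct*C[:,0]-s*C[:,1],p[1]+s*C[:,0]+ct*C[:,1],C[:,2]]
        q=np.array([proj(d,w) for w in W]); q=(q+0.5-[u0,v0])*S
        hull=cv2.convexHull((q*16).round().astype(np.int32)); t=np.zeros(m.shape,np.uint8)
        cv2.fillConvexPoly(t,hull,1,shift=4)
        return np.abs(t-m).mean()*1e2
    best=None
    for k in (0,1):
        st=np.array(x0) if best is None else best.x
        sim=np.vstack([st,st+[.006,0,0],st+[0,.006,0],st+[0,0,.08]])
        best=minimize(cost,st,method="Nelder-Mead",options=dict(initial_simplex=sim,xatol=1e-5,fatol=1e-6))
    return best.x,best.fun,
E
python3 - <<'E'
from fit import *
d=np.load("w1.npy",allow_pickle=True).item()
print("cpn",fitbox(d,(340,90,400,142),[.532,.286,0.56],(-.014,.014,-.0225,.0225,.012)))
m=mask(d); m[:,:89]=0; 
# fixture ; ignore knob region left
print("fix",fitbox(d,(80,85,258,205),[.574,-.03,-.18],(-.055,.055,-.062,.153,.012),msk=m))
# coarse search over square etc not needed
for p in((182,234),): print("hub",ray(d,p[0]/1.5625,p[1]/1.5625,.078))
print("knob top left", ray(d,80/1.5625,201/1.5625,.118))
E
```

```text
cpn (array([0.533127  , 0.28766736, 0.5409112 ]), np.float64(1.0006009340286255))
fix (array([ 0.56648084, -0.03460323, -0.18908477]), np.float64(1.3700404167175293))
hub [ 0.56574241 -0.03223603  0.078     ]
knob top left [ 0.53626718 -0.08066136  0.118     ]
```

The fixture fits at (0.5665, -0.0346) with yaw -0.189. The crank radius comes out at 55 mm and the knob angle at -1.96, both consistent with the task. The coupon fits at (0.533, 0.2877) with yaw 0.541.

Run:
```python
from h import *
print(r.get_state()["q"].round(2))
go([0.5331,0.2877,0.10],0.541)
go([0.5331,0.2877,0.010],0.541)
```

```text
[-0.14  0.55 -0.3   1.56  0.18  1.07  1.08]
turn [ 0.000e+00 -4.000e-04  1.026e+00] shift cm [ 3.66  14.677 23.946]
turn [ 0.000e+00 -4.000e-04  1.026e+00] shift cm [ 3.658 14.675 32.946]
```

Run:
```python
from h import *
go([0.5331,0.2877,0.10],0.541+np.pi)
```

```text
turn [ 5.0000e-04  1.0000e-04 -2.1156e+00] shift cm [ 3.66  14.677 23.946]
```

Request:
carry_out --commands '[[[0, 0, -2.116, 3.7, 14.7, 10, 5.5], [0, 0, -2.116, 3.7, 14.7, 10, 5.5], [0, 0, -2.116, 3.7, 14.7, 10, 5.5], [0, 0, -2.116, 3.7, 14.7, 15, 5.5], [0, 0, -2.116, 3.7, 14.7, 15, 5.5], [0, 0, -2.116, 3.7, 14.7, 15, 5.5], [0, 0, -2.116, 3.7, 14.7, 20, 5.5], [0, 0, -2.116, 3.7, 14.7, 20, 5.5], [0, 0, -2.116, 3.7, 14.7, 20, 5.5], [0, 0, -2.116, 3.7, 14.7, 20, 5.5]]]'

```text
clock: 2.6
tool_pos: [0.5287, 0.291, 0.1386]
eef_rot: [-0.589, 0.808, 0.001, -0.001]
contact_force: [-0.1, 0.3, 0.3]
opening: 0.621
```

Run:
```python
from h import *
print(r.get_state()["q"].round(2))
go([0.5331,0.2877,0.12],0.541+np.pi)
```

```text
[-0.28  0.85 -0.55  1.71  0.6   0.76  1.71]
turn [ 3.800e-03  5.000e-04 -8.516e-01] shift cm [ 0.179 -0.522  1.86 ]
```

Request:
carry_out --commands '[[[0, 0, -0.852, 0.2, -0.5, 1.9, 5.5], [0, 0, -0.852, 0.2, -0.5, 1.9, 5.5], [0, 0, -0.852, 0.2, -0.5, 1.9, 5.5], [0, 0, -0.852, 0.2, -0.5, 1.9, 5.5], [0, 0, -0.852, 0.2, -0.5, 1.9, 5.5], [0, 0, -0.852, 0.2, -0.5, 1.9, 5.5], [0, 0, -0.852, 0.2, -0.5, 1.9, 5.5], [0, 0, -0.852, 0.2, -0.5, 1.9, 5.5], [0, 0, -0.852, 0.2, -0.5, 1.9, 5.5]]]'

```text
clock: 3.35
tool_pos: [0.5344, 0.287, 0.1209]
eef_rot: [0.868, -0.497, -0.001, -0.0]
contact_force: [-0.3, 0.2, 0.3]
opening: 0.625
```

Run:
```python
from fit import *
print(r.get_state()["q"].round(2), pose()[0])
d=r.snapshot("wrist"); cv2.imwrite("pics/w2.png",cv2.resize(d["pixels"][:,:,::-1],None,fx=1.5,fy=1.5)); np.save("w2.npy",d,allow_pickle=True)
print(proj(d,[.533,.2877,.012]))
go([0.5331,0.2877,0.01],0.541+np.pi)
```

```text
[-0.17  0.93 -0.74  1.71  0.81  0.84  2.38] [0.53441771 0.28704521 0.12090788]
[263.63949162 192.75072965]
turn [ 0.0002  0.0011 -0.0109] shift cm [-0.157  0.093 11.091]
```

View pics/w2.png

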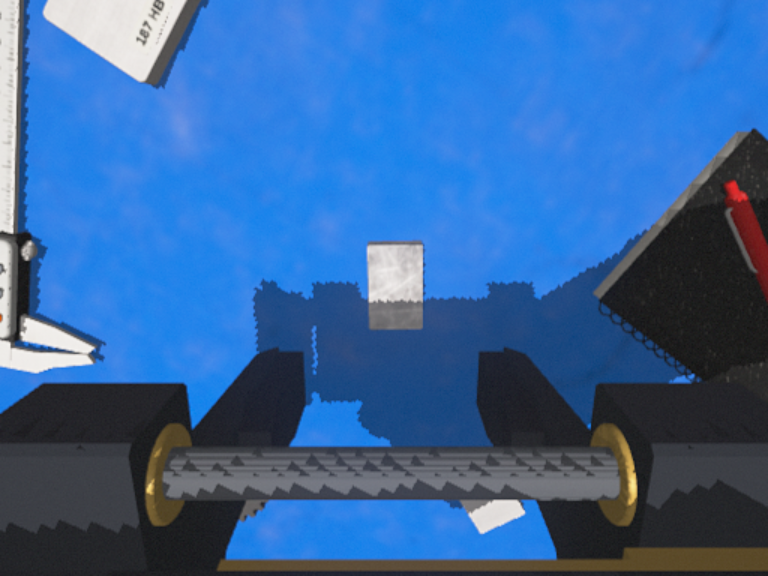

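The coupon sits centred between the fingers at scaled (396,285), aligned with the tool. I'll refit from this closer view.

Run:
```python
from fit import *
d=np.load("w2.npy",allow_pickle=True).item()
x,f=fitbox(d,(225,145,300,228),[.533,.2877,0.54],(-.014,.014,-.0225,.0225,.012)); print(x,f)
go([x[0],x[1],0.01],x[2]+np.pi)
```

```text
[0.53380194 0.28739252 0.54778523] 0.7033132314682007
turn [ 0.0002  0.0011 -0.0177] shift cm [-0.095  0.048 11.091]
```

Request:
carry_out --commands '[[[0, 0, -0.018, -0.1, 0.05, 3, 5.5], [0, 0, -0.018, -0.1, 0.05, 6, 5.5], [0, 0, -0.018, -0.1, 0.05, 8.5, 5.5], [0, 0, -0.018, -0.1, 0.05, 10, 5.5], [0, 0, -0.018, -0.1, 0.05, 11, 5.5], [0, 0, -0.018, -0.1, 0.05, 11.05, 5.5], [0, 0, -0.018, -0.1, 0.05, 11.05, 5.5], [0, 0, -0.018, -0.1, 0.05, 11.05, 5.5]]]'

```text
clock: 4.07
tool_pos: [0.5356, 0.2867, 0.0111]
eef_rot: [0.872, -0.489, 0.0, -0.001]
contact_force: [-0.1, -0.7, 0.0]
opening: 0.621
```

Request:
carry_out --commands '[[[0, 0, 0, 0, 0, 0, 2], [0, 0, 0, 0, 0, 0, 2], [0, 0, 0, 0, 0, 0, 2], [0, 0, 0, 0, 0, 0, 2], [0, 0, 0, 0, 0, 0, 2], [0, 0, 0, 0, 0, 0, 2]]]' --force 30

```text
clock: 4.57
tool_pos: [0.5351, 0.2858, 0.0104]
eef_rot: [0.872, -0.489, 0.0, 0.0]
contact_force: [-0.3, -1.0, 2.7]
opening: 0.313
```

Run:
```python
from fit import *
s=r.get_state(); print(s["opening"]*88.1,s["contact_force"].round(1),s["tool_pos"].round(4))
d=r.snapshot("wrist"); cv2.imwrite("pics/w3.png",d["pixels"][:,:,::-1])
```

```text
27.58315515742855 [-0.3 -1.   2.7] [0.5351 0.2858 0.0104]
```

View pics/w3.png

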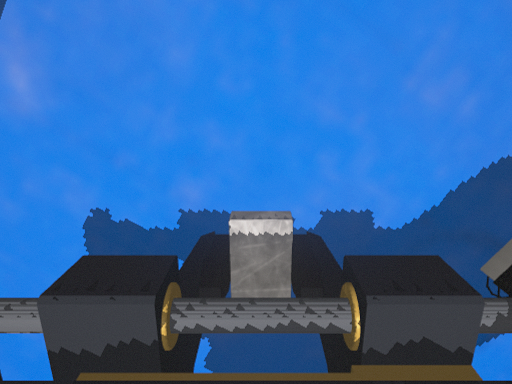

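```bash
cat >> h.py <<'E'
FX=np.array([.5665,-.0346]); FY=-.189
def fx(x,y):
    c,s=np.cos(FY),np.sin(FY); return np.array([FX[0]+c*x-s*y,FX[1]+s*x+c*y])
def infx(p):
    c,s=np.cos(FY),np.sin(FY); d=np.asarray(p)[:2]-FX; return np.array([c*d[0]+s*d[1],-s*d[0]+c*d[1]])
E
python3 - <<'E'
from h import *
t=fx(0,.1085); print(t, fx(0,.1105)); go([*t,.13],FY+np.pi)
E
```

```text
[0.58688463 0.0719679 ] [0.58726039 0.07393228]
turn [ 0.000e+00 -2.000e-04  7.373e-01] shift cm [ 20.947   6.73  -11.953]
```

Request:
carry_out --commands '[[[0, 0, 0, 0, 0, -4, 2], [0, 0, 0, 0, 0, -8, 2], [0, 0, 0.74, 20.9, 6.7, -12, 2], [0, 0, 0.74, 20.9, 6.7, -12, 2], [0, 0, 0.74, 20.9, 6.7, -12, 2], [0, 0, 0.74, 20.9, 6.7, -12, 2], [0, 0, 0.74, 20.9, 6.7, -12, 2], [0, 0, 0.74, 20.9, 6.7, -12, 2], [0, 0, 0.74, 20.9, 6.7, -12, 2], [0, 0, 0.74, 20.9, 6.7, -12, 2]]]'

```text
clock: 5.45
tool_pos: [0.5871, 0.0717, 0.1302]
eef_rot: [-0.636, 0.772, -0.0, 0.0]
contact_force: [0.6, 1.1, -0.7]
opening: 0.311
```

Run:
```python
from h import *
s=r.get_state(); print(s["opening"]*88.1,s["contact_force"].round(1),s["tool_pos"].round(4),s["q"].round(2))
t=fx(0,.1085); go([*t,.12],FY+np.pi)
```

```text
27.442459510923868 [ 0.6  1.1 -0.7] [0.5871 0.0717 0.1302] [ 0.13  0.86 -0.6   1.76  0.68  0.74  2.12]
turn [-0.0003  0.0002 -0.0032] shift cm [-0.017  0.03   1.017]
```

Run:
```python
from h import *
d=r.snapshot("wrist"); cv2.imwrite("pics/w4.png",cv2.resize(d["pixels"][:,:,::-1],None,fx=1.5,fy=1.5)); np.save("w4.npy",d,allow_pickle=True)
for x,y,z in [(-.055,-.062,.012),(.055,-.062,.012),(.055,.153,.012),(-.055,.153,.012),(0,0,.078),(0,48e-3,.047),(-.012,.136,.058),(.012,.136,.058)]:
    print((x,y),(proj(d,[*fx(x,y),z])*1.5).round(1))
d=r.snapshot("side"); crop(d,"d4.png",190,140,150,110,5);
```

```text
(-0.055, -0.062) [ 521.9 -104.3]
(0.055, -0.062) [ 264.2 -103.8]
(0.055, 0.153) [292.9 358.4]
(-0.055, 0.153) [493.6 358.1]
(0, 0) [394.1  24.1]
(0, 0.048) [393.6 165.2]
(-0.012, 0.136) [420.3 366.6]
(0.012, 0.136) [367.2 366.7]
```

View pics/w4.png

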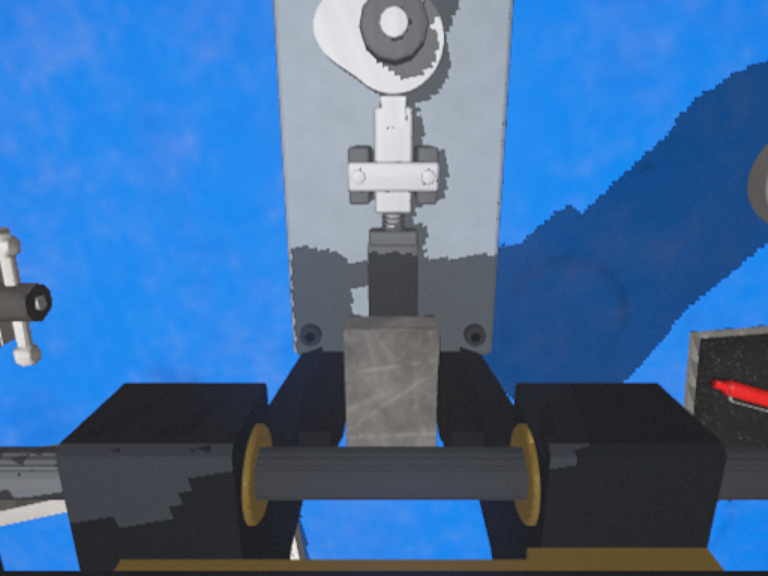

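View pics/d4.png

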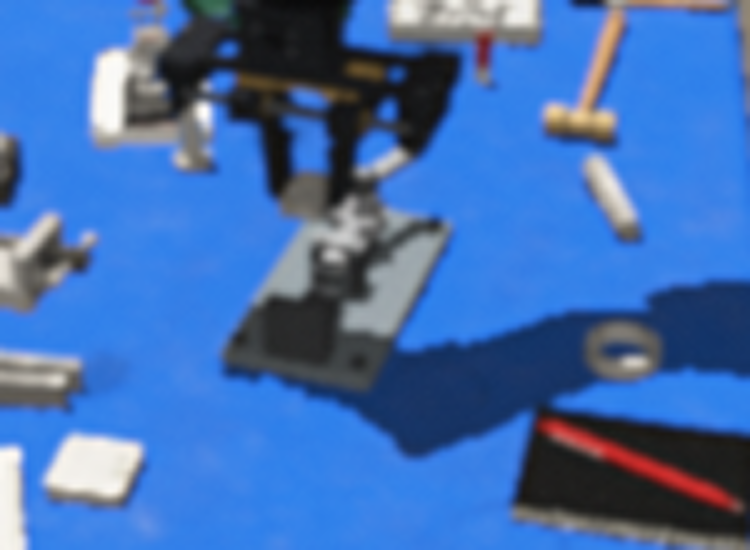

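Run:
```python
from h import *
d=np.load("w4.npy",allow_pickle=True).item()
for u,v,z in[(345,328,.1316),(438,328,.1316),(345,317,.1196),(436,317,.1196)]:
    print((infx(ray(d,u/1.5,v/1.5,z))*1e3).round(1))
for u,v in[(286,150),(504,150),(280,50),(509,50)]: print((infx(ray(d,u/1.5,v/1.5,.012))*1e3).round(1))
print(infx(pose()[0])*1e3)
crop(d,"w4c.png",180,150,150,110,5)
```

```text
[14.4 88.6]
[-12.2  88.7]
[15.4 89.7]
[-12.7  89.7]
[52.1 42.6]
[-53.9  42.8]
[52.1 -1.9]
[-53.4  -1.7]
[ -1.01606566 111.22296705]
```

View pics/w4c.png

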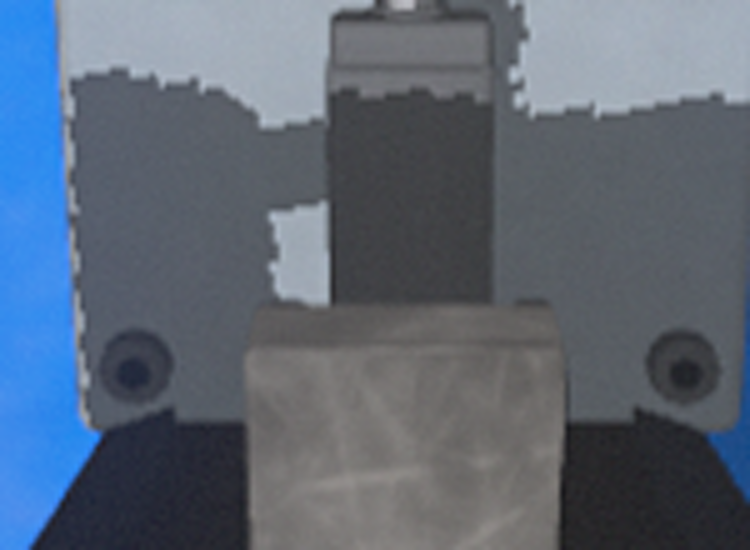

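Run:
```python
from h import *
d=np.load("w4.npy",allow_pickle=True).item(); a=np.load("w1.npy",allow_pickle=True).item()
for u,v in[(132,372),(685,373)]: print("now",(infx(ray(d,180+u/5,150+v/5,.008))*1e3).round(1))
for u,v in[(374,202),(358,298)]: print("w1",(infx(ray(a,u/1.5625,v/1.5625,.008))*1e3).round(1))
print("hub now",(infx(ray(d,393/1.5,22/1.5,.078))*1e3).round(1))
for i in range(4):
    r.snapshot("side"); print((infx(pose()[0])*1e3).round(2),pose()[0][2].round(4))
```

```text
now [ 45.9 141.8]
now [-45.2 142.1]
w1 [-43.  138.9]
w1 [ 46.5 138.8]
hub now [ 0.4 -0.6]
[ -1.17 111.51] 0.13
[ -1.13 111.44] 0.13
[ -1.03 111.18] 0.13
[ -0.84 110.82] 0.13
```

Run:
```python
from h import *
for i in range(4):
    r.snapshot("side"); p,q=pose(); y=q.as_matrix()[:,1]; print((infx(p)*1e3).round(2),p[2].round(4),np.arctan2(y[1],y[0])-np.pi)
d=r.snapshot("wrist"); np.save("w5.npy",d,allow_pickle=True)
crop(d,"w5.png",180,150,150,110,5); crop(d,"w5b.png",200,0,120,110,5)
```

```text
[ -0.7  110.46] 0.13 -0.18898458627870207
[ -0.52 110.13] 0.13 -0.1895734122544761
[ -0.38 109.87] 0.1301 -0.19010246311982293
[ -0.28 109.62] 0.1301 -0.1906225820926961
```

View pics/w5.png

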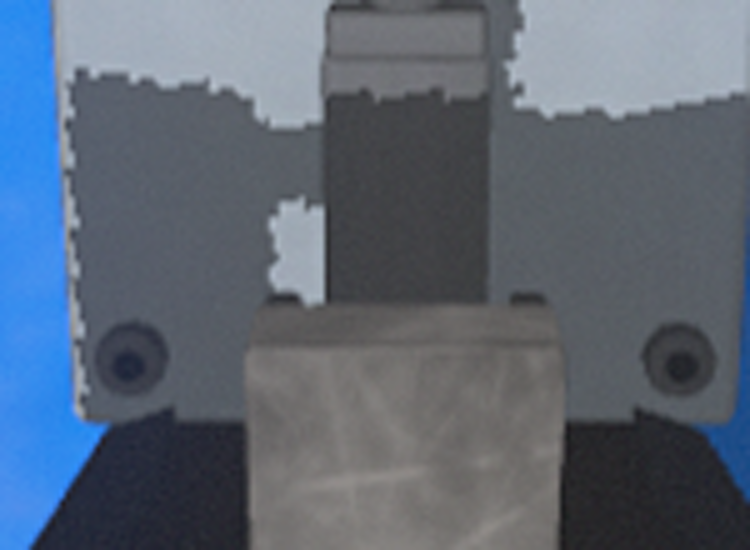

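View pics/w5b.png

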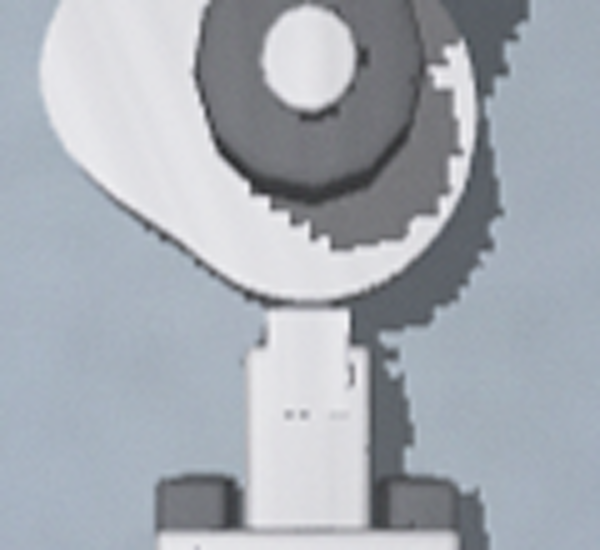

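Run:
```python
from h import *
d=np.load("w5.npy",allow_pickle=True).item()
b=[(infx(ray(d,180+u/5,150+v/5,.008))*1e3).round(1) for u,v in[(128,363),(682,364)]]; print(b)
print("hub",(infx(ray(d,200+310/5,60/5,.078))*1e3).round(1))
for u,v,z in[(247,346,.1316),(563,343,.1316),(252,305,.1196),(558,305,.1196)]: print((infx(ray(d,180+u/5,150+v/5,z))*1e3).round(1))
go([*fx(0,.1085),.13],FY+np.pi)
for i in range(6): r.snapshot("side")
p=pose()[0];print(infx(p)*1e3)
```

```text
[array([ 45.8, 141.6]), array([-45.4, 141.8])]
hub [-0.  -0.5]
[14.1 90.2]
[-13.   89.9]
[14.7 90.8]
[-13.6  90.8]
turn [ 0.0002  0.0001 -0.0019] shift cm [ 0.093 -0.019  0.01 ]
[-2.09425351e-02  1.09114700e+02]
```

Request:
carry_out --commands '[[[0, 0, 0, 0.15, 0.05, 2, 2], [0, 0, 0, 0.15, 0.05, 4, 2], [0, 0, 0, 0.15, 0.05, 5.5, 2], [0, 0, 0, 0.15, 0.05, 6.5, 2], [0, 0, 0, 0.15, 0.05, 6.5, 2], [0, 0, 0, 0.15, 0.05, 6.5, 2], [0, 0, 0, 0.15, 0.05, 6.5, 2], [0, 0, 0, 0.15, 0.05, 6.5, 2], [0, 0, 0, 0.15, 0.05, 6.5, 2], [0, 0, 0, 0.15, 0.05, 6.5, 2]]]'

```text
clock: 7.13
tool_pos: [0.5866, 0.0713, 0.0659]
eef_rot: [-0.636, 0.772, -0.0, 0.001]
contact_force: [-0.1, -0.6, -1.0]
opening: 0.312
```

Run:
```python
from h import *
for i in range(8):
    d=r.snapshot("wrist"); 
p=pose()[0]; print((infx(p)*1e3).round(2),p[2],r.get_state()["contact_force"].round(1))
d=r.snapshot("wrist");np.save("w6.npy",d,allow_pickle=True)
crop(d,"w6.png",160,110,200,130,4)
```

```text
[ -0.55 107.69] 0.06519831183123016 [ 0.6  0.1 -1.3]
```

View pics/w6.png

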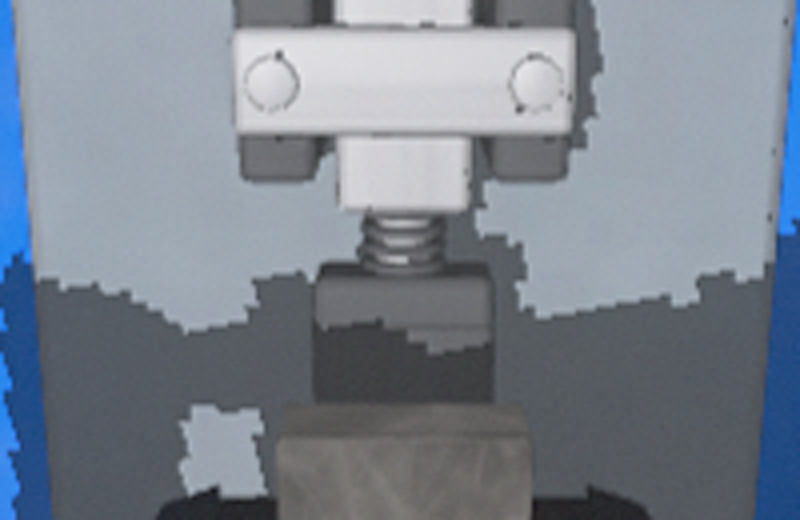

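Run:
```python
from h import *
d=np.load("w6.npy",allow_pickle=True).item()
P=lambda u,v,z:(infx(ray(d,160+u/4,110+v/4,z))*1e3).round(1)
print("coupon top edge",P(278,437,.0668),P(531,437,.0668),"bot",P(282,404,.0548),P(530,404,.0548))
for z in(.042,.044,.046): print("jaw edge",P(404,325,z),"jaw back",P(404,268,z))
print("slide end",P(404,210,.047),"cap l/r",P(236,30,.05),P(575,30,.05), "follower u",P(340,180,.047),P(470,180,.047))
print("plate edges",P(28,250,.012),P(778,250,.012))
```

```text
coupon top edge [13.7 88.2] [-13.3  88.2] bot [14.3 88.8] [-14.3  88.8]
jaw edge [ 0.2 83.1] jaw back [ 0.2 75.9]
jaw edge [ 0.2 82.5] jaw back [ 0.2 75.3]
jaw edge [ 0.2 81.9] jaw back [ 0.2 74.8]
slide end [ 0.2 67.6] cap l/r [18.7 46.8] [-18.6  46.8] follower u [ 7.6 64.1] [-7.4 64.1]
plate edges [54.4 80.7] [-53.8  80.8]
```

Request:
carry_out --commands '[[[0, 0, 0, 0.2, 0, 0, 2], [0, 0, 0, 0.2, 0, 0.6, 2], [0, 0, 0, 0.2, 0, 1.2, 2], [0, 0, 0, 0.2, 0, 1.6, 2], [0, 0, 0, 0.2, 0, 1.85, 2], [0, 0, 0, 0.2, 0, 2, 2], [0, 0, 0, 0.2, 0, 2, 2], [0, 0, 0, 0.2, 0, 2, 2]]]'

```text
clock: 8.25
tool_pos: [0.5858, 0.0694, 0.0452]
eef_rot: [-0.636, 0.771, 0.0, 0.0]
contact_force: [-0.3, 0.1, -1.7]
opening: 0.316
```

Run:
```python
from h import *
for i in range(6):
    d=r.snapshot("wrist"); 
    p=pose()[0]; print((infx(p)*1e3).round(2),p[2].round(4),r.get_state()["contact_force"].round(1))
crop(d,"w7.png",160,110,200,130,4)
```

```text
[ -0.44 105.8 ] 0.0453 [ 0.4 -0.3 -1. ]
[ -0.44 105.8 ] 0.0453 [ 0.8  0.2 -0.2]
[ -0.46 105.79] 0.0453 [-0.3  0.1 -1.2]
[ -0.44 105.75] 0.0454 [ 0.3 -0.  -0.7]
[ -0.42 105.71] 0.0454 [ 0.7 -0.4 -0.7]
[ -0.48 105.7 ] 0.0453 [ 0.   0.1 -0.8]
```

View pics/w7.png

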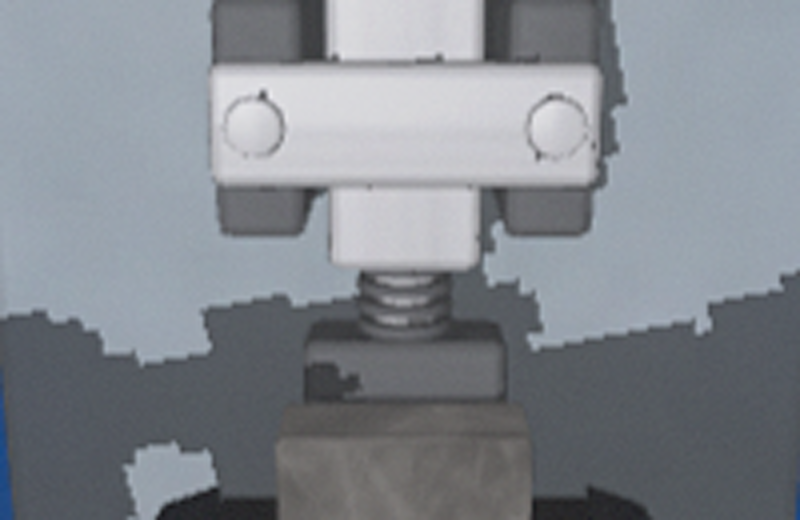

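Run:
```python
from h import *
d=r.snapshot("wrist")
P=lambda u,v,z:(infx(ray(d,160+u/4,110+v/4,z))*1e3).round(1)
print("coupon top edge",P(278,437,.0468),P(531,437,.0468),"bot",P(282,403,.0348),P(530,403,.0348))
for z in(.042,.044,.046): print("jaw edge",P(404,401,z),"jaw back",P(404,335,z), P(305,390,z),P(503,390,z))
for y in (85,):
  for z in (.036,.042,.044,.046): print("pred jaw face row",z,((proj(d,[*fx(0,.085),z])-[160,110])*4).round(0),((proj(d,[*fx(0,.078),z])-[160,110])*4).round(0))
```

```text
coupon top edge [13.9 86.3] [-13.2  86.3] bot [14.5 86.8] [-14.2  86.8]
jaw edge [ 0.4 83.9] jaw back [ 0.3 76.3] [11.2 82.6] [-10.5  82.7]
jaw edge [ 0.4 83.2] jaw back [ 0.4 75.7] [11.1 81.9] [-10.4  82. ]
jaw edge [ 0.4 82.5] jaw back [ 0.4 75.1] [10.9 81.2] [-10.2  81.2]
pred jaw face row 0.036 [407. 392.] [407. 334.]
pred jaw face row 0.042 [407. 410.] [407. 350.]
pred jaw face row 0.044 [407. 417.] [407. 355.]
pred jaw face row 0.046 [407. 423.] [407. 361.]
```

Request:
carry_out --commands '[[[0, 0, 0, 0, 0, 0.06, 2], [0, 0, 0, 0, 0, 0.06, 2], [0, 0, 0, 0, 0, 0.06, 4.5], [0, 0, 0, 0, 0, 0.06, 4.5], [0, 0, 0, 0, 0, 0.06, 4.5], [0, 0, 0, 0, 0, 0.06, 4.5], [0, 0, 0, 0, 0, 0.06, 4.5], [0, 0, 0, 0, 0, -2, 4.5], [0, 0, 0, 0, 0, -5, 4.5], [0, 0, 0, 0, 0, -9, 4.5]]]'

```text
clock: 9.43
tool_pos: [0.584, 0.0687, 0.1341]
eef_rot: [-0.636, 0.771, 0.001, -0.002]
contact_force: [0.3, 0.1, 0.4]
opening: 0.508
```

Request:
carry_out --commands '[[[0, 0, 0, 5, 0, -4, 4.5], [0, 0, 0, 7, 0, -8, 4.5], [0, 0, 0, 7, 0, -8, 4.5], [0, 0, 0, 7, 0, -8, 4.5], [0, 0, 0, 7, 0, -8, 4.5], [0, 0, 0, 7, 0, -8, 4.5], [0, 0, 0, 7, 0, -8, 4.5]]]'

```text
clock: 10.02
tool_pos: [0.5718, 0.0018, 0.214]
eef_rot: [-0.637, 0.771, 0.001, -0.001]
contact_force: [-0.2, -0.6, -0.8]
opening: 0.509
```

Run:
```python
from h import *
for i in range(4):
    d=r.snapshot("wrist"); 
p=pose()[0]; print((infx(p)*1e3).round(2),p[2].round(4),r.get_state()["contact_force"].round(1),r.get_state()["q"].round(2))
cv2.imwrite("pics/w8.png",cv2.resize(d["pixels"][:,:,::-1],None,fx=1.5,fy=1.5)); np.save("w8.npy",d,allow_pickle=True)
crop(d,"w8c.png",200,130,120,110,5)
```

```text
[-1.27 36.43] 0.2143 [-0.6 -0.4 -0.1] [ 0.31  0.74 -0.69  1.75  0.59  0.88  2.31]
```

View pics/w8.png

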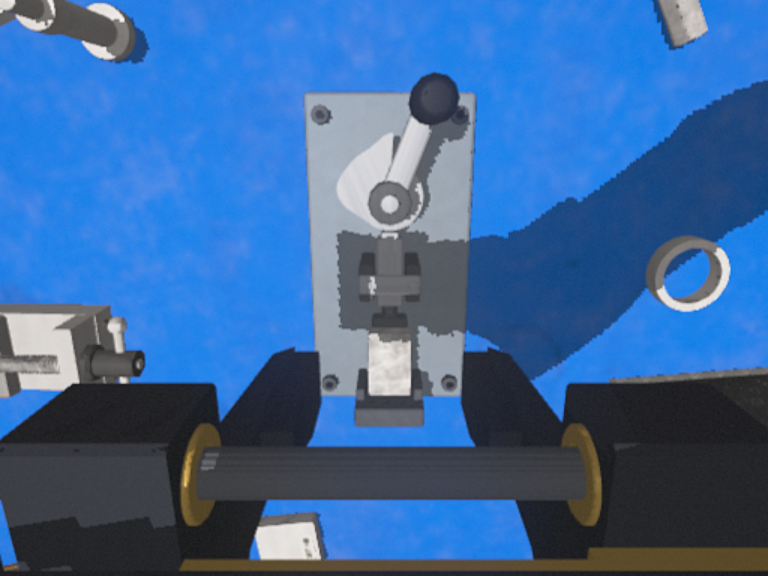

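View pics/w8c.png

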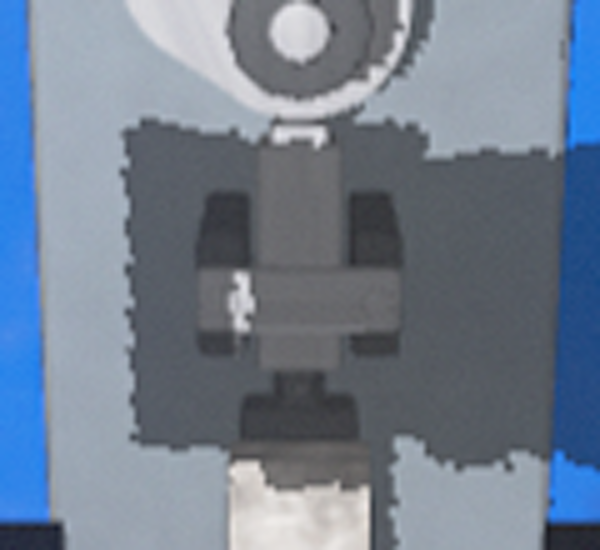

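Run:
```python
from fit import *
d=np.load("w8.npy",allow_pickle=True).item()
m=mask(d); m[:,:195]=0;m[:,320:]=0; 
P=lambda u,v,z:(infx(ray(d,u/1.5,v/1.5,z))*1e3).round(1)
print("hub",P(389,203,.078)," knob top",P(434,97,.118),"corners",P(305,93,.012),P(476,94,.012))
print("bolts",P(320,114,.008),P(461,115,.008),P(330,383,.008),P(450,383,.008))
k=infx(ray(d,434/1.5,97/1.5,.118))-infx(ray(d,389/1.5,203/1.5,.078)); print("r",np.hypot(*k),"ang",np.arctan2(k[1],k[0]))
print("coupon",P(369,335,.046),P(411,335,.046),P(369,393,.046),P(411,393,.046))
```

```text
hub [ 0.2 -1.1]  knob top [-19.2 -51.7] corners [ 52.9 -61.2] [-54.3 -60.7]
bolts [ 44.5 -48.9] [-45.9 -48.4] [ 44.5 141.9] [-45.4 141.9]
r 0.054198356678785684 ang -1.9377348161207628
coupon [13.2 87.9] [-14.   87.9] [ 13.7 129.6] [-14.5 129.6]
```

Run:
```python
from h import *
C=infx(fx(0,0)); a=-1.94; t=fx(.055*np.cos(a),.055*np.sin(a)-.0007); print("knob world",t)
go([*t,.20],FY+np.pi/2);
```

```text
knob world [ 0.537237   -0.08193897]
turn [ 1.4000e-03 -1.2000e-03  1.5697e+00] shift cm [8.845 1.846 1.432]
```

Request:
carry_out --commands '[[[0, 0, 1.57, 3, 1, 0.5, 5], [0, 0, 1.57, 6, 1, 0.5, 5], [0, 0, 1.57, 8, 1, 0.5, 5], [0, 0, 1.57, 8.8, 1.8, 0.5, 5], [0, 0, 1.57, 8.8, 1.8, 0.5, 5], [0, 0, 1.57, 8.8, 1.8, 0.5, 5], [0, 0, 1.57, 8.8, 1.8, 0.5, 5], [0, 0, 1.57, 8.8, 1.8, 0.5, 5], [0, 0, 1.57, 8.8, 1.8, 0.5, 5], [0, 0, 1.57, 8.8, 1.8, 0.5, 5]]]'

```text
clock: 11.05
tool_pos: [0.538, -0.0819, 0.2098]
eef_rot: [-0.062, 0.998, 0.0, -0.0]
contact_force: [-0.8, 0.5, -0.3]
opening: 0.566
```

Run:
```python
from h import *
print(r.get_state()["q"].round(2))
go([0.5372,-.0819,.19],FY);
```

```text
[ 0.28  0.65 -0.35  1.84  0.32  0.7   1.44]
turn [-1.0000e-04 -7.0000e-04  1.8837e+00] shift cm [0.08  0.007 1.981]
```

Request:
carry_out --commands '[[[0, 0, 1.88, 0.1, 0, 2, 5], [0, 0, 1.88, 0.1, 0, 2, 5], [0, 0, 1.88, 0.1, 0, 2, 5], [0, 0, 1.88, 0.1, 0, 2, 5], [0, 0, 1.88, 0.1, 0, 2, 5], [0, 0, 1.88, 0.1, 0, 2, 5], [0, 0, 1.88, 0.1, 0, 2, 5], [0, 0, 1.88, 0.1, 0, 2, 5], [0, 0, 1.88, 0.1, 0, 2, 5], [0, 0, 1.88, 0.1, 0, 2, 5]]]'

```text
clock: 11.88
tool_pos: [0.537, -0.0818, 0.1898]
eef_rot: [0.534, 0.846, 0.0, -0.0]
contact_force: [0.1, 0.1, -0.4]
opening: 0.569
```

Run:
```python
from h import *
print(r.get_state()["q"].round(2))
go([0.5372,-.0819,.19],FY);
```

```text
[ 0.05  0.66  0.03  1.88 -0.03  0.6   0.54]
turn [-6.00e-04 -5.00e-04  6.34e-01] shift cm [-0.013  0.011 -0.022]
```

Request:
carry_out --commands '[[[0, 0, 0.634, 0, 0, 0, 5], [0, 0, 0.634, 0, 0, 0, 5], [0, 0, 0.634, 0, 0, 0, 5], [0, 0, 0.634, 0, 0, 0, 5], [0, 0, 0.634, 0, 0, 0, 5], [0, 0, 0.634, 0, 0, 0, 5], [0, 0, 0.634, 0, 0, 0, 5], [0, 0, 0.634, 0, 0, 0, 5], [0, 0, 0.634, 0, 0, 0, 5]]]'

```text
clock: 12.63
tool_pos: [0.537, -0.0823, 0.1901]
eef_rot: [0.768, 0.64, 0.0, -0.0]
contact_force: [0.7, -0.0, 0.9]
opening: 0.568
```

Run:
```python
from h import *
for i in range(3): d=r.snapshot("wrist")
cv2.imwrite("pics/w9.png",cv2.resize(d["pixels"][:,:,::-1],None,fx=1.5,fy=1.5)); np.save("w9.npy",d,allow_pickle=True)
print(r.get_state()["q"].round(2), proj(d,[.5372,-.0819,.118])*1.5, proj(d,[*fx(0,0),.078])*1.5,proj(d,[*fx(0,.048),.047])*1.5)
go([0.5372,-.0819,.092],FY);
```

```text
[-0.06  0.67  0.21  1.88 -0.23  0.61  0.12] [387.386817   313.10087526] [429.66708288 184.32692733] [427.9703309   84.28402069]
turn [-0.     -0.0003  0.0058] shift cm [7.000e-02 3.000e-03 9.819e+00]
```

View pics/w9.png

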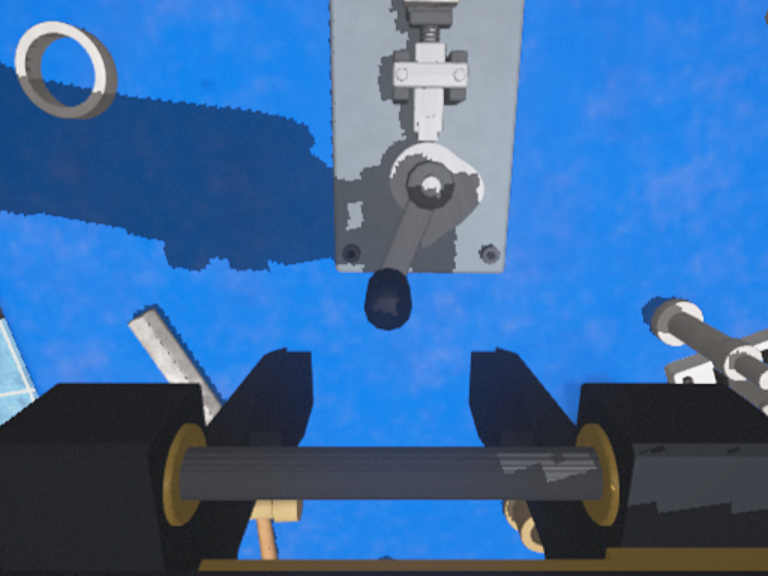

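Request:
carry_out --commands '[[[0, 0, 0, 0.15, 0, 3, 5], [0, 0, 0, 0.15, 0, 6, 5], [0, 0, 0, 0.15, 0, 8, 5], [0, 0, 0, 0.15, 0, 9.3, 5], [0, 0, 0, 0.15, 0, 9.8, 5], [0, 0, 0, 0.15, 0, 9.8, 5], [0, 0, 0, 0.15, 0, 9.8, 5], [0, 0, 0, 0.15, 0, 9.8, 5]]]'

```text
clock: 13.45
tool_pos: [0.5381, -0.0812, 0.0932]
eef_rot: [0.769, 0.639, 0.001, 0.001]
contact_force: [-0.5, -1.6, -0.1]
opening: 0.568
```

Run:
```python
from h import *
p,q=pose(); s=r.get_state(); print(infx(p)*1e3,p[2],s["contact_force"])
d=r.snapshot("wrist"); cv2.imwrite("pics/w10.png",cv2.resize(d["pixels"][:,:,::-1],None,fx=1.5,fy=1.5))
d=r.snapshot("side"); crop(d,"d10.png",210,100,120,100,5)
```

```text
[-19.17957325 -51.15010349] 0.09315143203524329 [-0.49164824 -1.56075738 -0.083414  ]
```

View pics/w10.png

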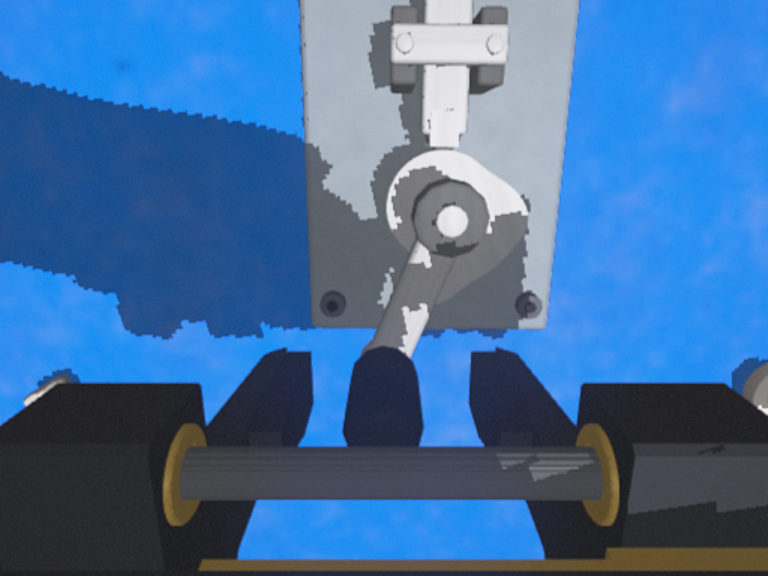

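View pics/d10.png

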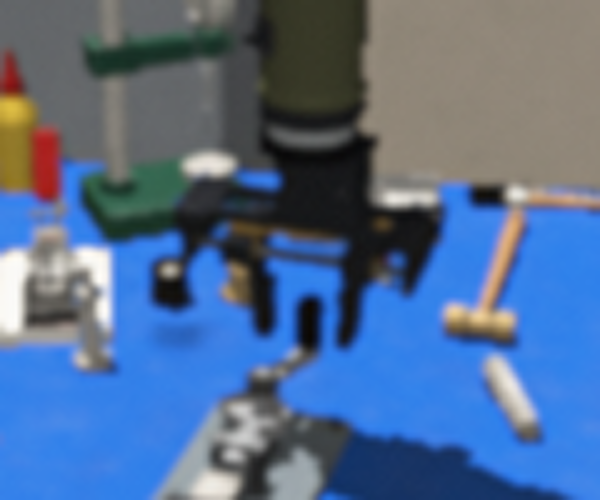

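Request:
carry_out --commands '[[[0, 0, 0, 0, -0.15, 0, 5], [0, 0, 0, 0, -0.15, 0, 1.5], [0, 0, 0, 0, -0.15, 0, 1.5], [0, 0, 0, 0, -0.15, 0, 1.5], [0, 0, 0, 0, -0.15, 0, 1.5], [0, 0, 0, 0, -0.15, 0, 1.5], [0, 0, 0, 0, -0.15, 0, 1.5], [0, 0, 0, 0, -0.15, 0, 1.5]]]' --force 45

```text
clock: 14.22
tool_pos: [0.536, -0.0808, 0.0922]
eef_rot: [0.769, 0.639, 0.0, 0.0]
contact_force: [-0.2, 0.8, 1.6]
opening: 0.237
```

```bash
cat >> h.py <<'E'
def rep(name=None,n=1):
    for i in range(n): d=r.snapshot("wrist")
    s=r.get_state(); p=infx(s["tool_pos"]); a=np.arctan2(p[1],p[0]); q=R.from_quat(s["eef_rot"])
    f=np.array(s["contact_force"]); c,sn=np.cos(FY),np.sin(FY); F=np.array([c*f[0]+sn*f[1],-sn*f[0]+c*f[1]])
    t=np.array([-np.sin(a),np.cos(a)]); rd=np.array([np.cos(a),np.sin(a)])
    print("clk %.2f r %.1f ang %.3f z %.1f  Ft %.1f Fr %.1f Fz %.1f op %.1f"%(s["clock"],np.hypot(*p)*1e3,a,s["tool_pos"][2]*1e3,F@t,F@rd,f[2],s["opening"]*88.1),(p*1e3).round(1))
    if name: cv2.imwrite("pics/"+name,cv2.resize(d["pixels"][:,:,::-1],None,fx=1.5,fy=1.5)); np.save(name+".npy",d,allow_pickle=True)
    return d
def arc(a0,angs,rad=.055):
    "tool shift cm (tool x=fix y, tool y=fix x) from angle a0"
    for a in angs: print("%.2f: x %.2f y %.2f"%(a,100*rad*(np.sin(a)-np.sin(a0)),100*rad*(np.cos(a)-np.cos(a0))))
E
python3 - <<'E'
from h import *
rep("w11.png",3)
y=pose()[1].as_matrix()[:,1]; print(np.arctan2(y[1],y[0]))
arc(-1.94,np.arange(-1.9,-1.3,.06))
E
```

```text
clk 14.37 r 55.4 ang -1.966 z 92.2  Ft 0.4 Fr -0.7 Fz 0.5 op 20.7 [-21.3 -51.1]
-0.18397241772714576
-1.90: x -0.08 y 0.21
-1.84: x -0.17 y 0.52
-1.78: x -0.25 y 0.84
-1.72: x -0.31 y 1.17
-1.66: x -0.35 y 1.49
-1.60: x -0.37 y 1.82
-1.54: x -0.37 y 2.15
-1.48: x -0.35 y 2.48
-1.42: x -0.31 y 2.81
-1.36: x -0.25 y 3.14
```

Run:
```python
from h import *
arc(-1.96,np.arange(-1.9,-1.3,.06))
```

```text
-1.90: x -0.12 y 0.31
-1.84: x -0.21 y 0.62
-1.78: x -0.29 y 0.94
-1.72: x -0.35 y 1.27
-1.66: x -0.39 y 1.60
-1.60: x -0.41 y 1.93
-1.54: x -0.41 y 2.26
-1.48: x -0.39 y 2.59
-1.42: x -0.35 y 2.91
-1.36: x -0.29 y 3.24
```

Request:
carry_out --commands '[[[0, 0, 0, -0.12, 0.31, 0, 1.5], [0, 0, 0, -0.21, 0.62, 0, 1.5], [0, 0, 0, -0.29, 0.94, 0, 1.5], [0, 0, 0, -0.35, 1.27, 0, 1.5], [0, 0, 0, -0.39, 1.6, 0, 1.5], [0, 0, 0, -0.39, 1.6, 0, 1.5], [0, 0, 0, -0.39, 1.6, 0, 1.5]]]'

```text
clock: 14.95
tool_pos: [0.5522, -0.0878, 0.0922]
eef_rot: [0.769, 0.639, 0.001, 0.001]
contact_force: [0.2, 0.4, 1.8]
opening: 0.235
```

Run:
```python
from h import *
rep("w12.png",2)
arc(-1.66,np.arange(-1.6,-1,.06))
```

```text
clk 15.05 r 55.1 ang -1.645 z 92.2  Ft 1.7 Fr -1.4 Fz 0.5 op 20.9 [ -4.1 -54.9]
-1.60: x -0.02 y 0.33
-1.54: x -0.02 y 0.66
-1.48: x 0.00 y 0.99
-1.42: x 0.04 y 1.32
-1.36: x 0.10 y 1.64
-1.30: x 0.18 y 1.96
-1.24: x 0.28 y 2.28
-1.18: x 0.39 y 2.59
-1.12: x 0.53 y 2.89
-1.06: x 0.68 y 3.18
-1.00: x 0.85 y 3.46
```

View pics/w12.png

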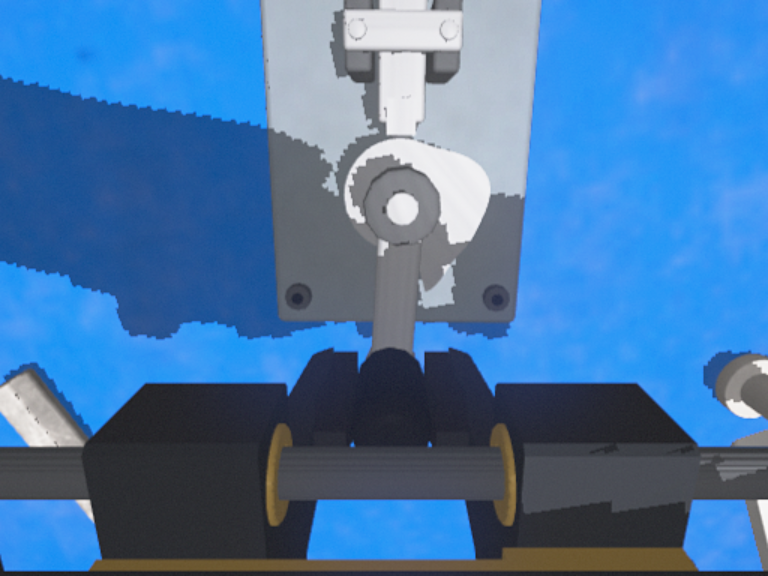

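Request:
carry_out --commands '[[[0, 0, 0, -0.02, 0.33, 0, 1.5], [0, 0, 0, -0.02, 0.66, 0, 1.5], [0, 0, 0, 0, 0.99, 0, 1.5], [0, 0, 0, 0.04, 1.32, 0, 1.5], [0, 0, 0, 0.1, 1.64, 0, 1.5], [0, 0, 0, 0.1, 1.64, 0, 1.5], [0, 0, 0, 0.1, 1.64, 0, 1.5]]]'

```text
clock: 15.63
tool_pos: [0.5684, -0.0894, 0.0922]
eef_rot: [0.769, 0.639, 0.001, 0.001]
contact_force: [0.8, 1.3, 1.8]
opening: 0.236
```

Run:
```python
from h import *
rep("w13.png",2)
arc(-1.36,np.arange(-1.3,-.7,.05))
```

```text
clk 15.73 r 54.9 ang -1.348 z 92.2  Ft 1.7 Fr -2.3 Fz 0.7 op 21.0 [ 12.2 -53.5]
-1.30: x 0.08 y 0.32
-1.25: x 0.16 y 0.58
-1.20: x 0.25 y 0.84
-1.15: x 0.36 y 1.10
-1.10: x 0.48 y 1.34
-1.05: x 0.61 y 1.59
-1.00: x 0.75 y 1.82
-0.95: x 0.90 y 2.05
-0.90: x 1.07 y 2.27
-0.85: x 1.25 y 2.48
-0.80: x 1.43 y 2.68
-0.75: x 1.63 y 2.87
-0.70: x 1.84 y 3.06
```

View pics/w13.png

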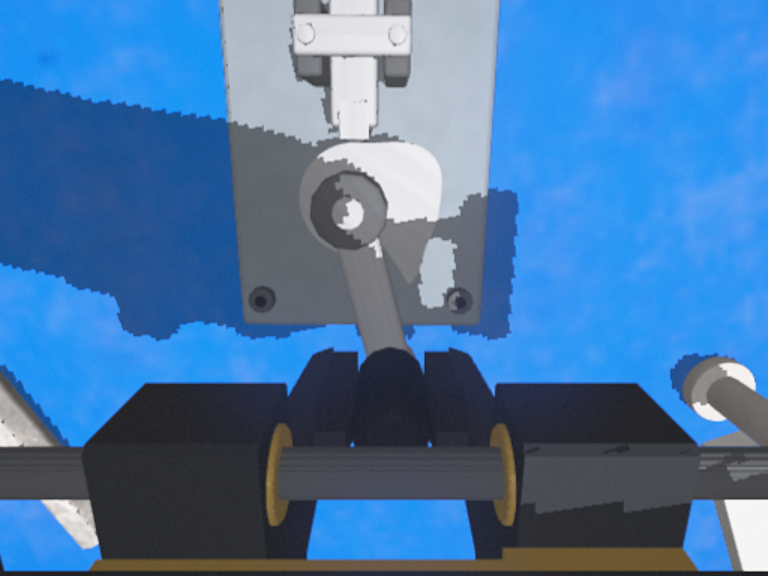

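Request:
carry_out --commands '[[[0, 0, 0, 0.08, 0.32, 0, 1.5], [0, 0, 0, 0.16, 0.58, 0, 1.5], [0, 0, 0, 0.25, 0.84, 0, 1.5], [0, 0, 0, 0.36, 1.1, 0, 1.5], [0, 0, 0, 0.48, 1.34, 0, 1.5], [0, 0, 0, 0.48, 1.34, 0, 1.5]]]'

```text
clock: 16.23
tool_pos: [0.5809, -0.0874, 0.0922]
eef_rot: [0.769, 0.639, -0.001, -0.0]
contact_force: [-3.6, 0.6, 4.0]
opening: 0.235
```

Run:
```python
from h import *
rep("w14.png",2)
arc(-1.10,np.arange(-1.05,-.3,.05))
```

```text
clk 16.33 r 54.7 ang -1.113 z 92.2  Ft -2.9 Fr -1.9 Fz 3.8 op 20.6 [ 24.2 -49.1]
-1.05: x 0.13 y 0.24
-1.00: x 0.27 y 0.48
-0.95: x 0.43 y 0.70
-0.90: x 0.59 y 0.92
-0.85: x 0.77 y 1.14
-0.80: x 0.96 y 1.34
-0.75: x 1.15 y 1.53
-0.70: x 1.36 y 1.71
-0.65: x 1.57 y 1.88
-0.60: x 1.80 y 2.04
-0.55: x 2.03 y 2.19
-0.50: x 2.26 y 2.33
-0.45: x 2.51 y 2.46
-0.40: x 2.76 y 2.57
-0.35: x 3.02 y 2.67
```

View pics/w14.png

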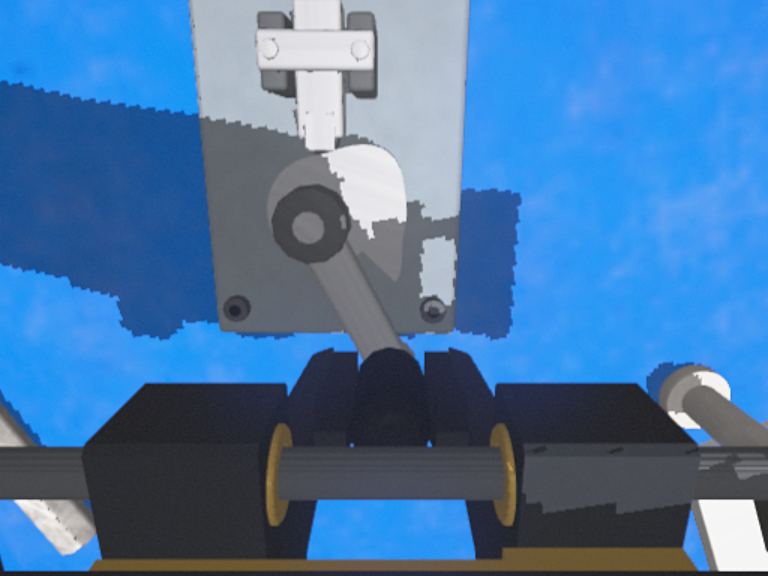

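Request:
carry_out --commands '[[[0, 0, 0, 0.13, 0.24, 0, 1.5], [0, 0, 0, 0.27, 0.48, 0, 1.5], [0, 0, 0, 0.43, 0.7, 0, 1.5], [0, 0, 0, 0.59, 0.92, 0, 1.5], [0, 0, 0, 0.77, 1.14, 0, 1.5], [0, 0, 0, 0.77, 1.14, 0, 1.5]]]'

```text
clock: 16.83
tool_pos: [0.592, -0.0829, 0.0921]
eef_rot: [0.769, 0.639, -0.002, -0.001]
contact_force: [-5.1, 1.5, 7.4]
opening: 0.233
```

Run:
```python
from h import *
rep("w15.png",2)
arc(-.85,np.arange(-.8,-.1,.05))
```

```text
clk 16.93 r 54.6 ang -0.890 z 92.2  Ft -5.0 Fr -3.0 Fz 6.3 op 20.6 [ 34.3 -42.4]
-0.80: x 0.19 y 0.20
-0.75: x 0.38 y 0.39
-0.70: x 0.59 y 0.58
-0.65: x 0.80 y 0.75
-0.60: x 1.03 y 0.91
-0.55: x 1.26 y 1.06
-0.50: x 1.50 y 1.20
-0.45: x 1.74 y 1.32
-0.40: x 1.99 y 1.44
-0.35: x 2.25 y 1.54
-0.30: x 2.51 y 1.62
-0.25: x 2.77 y 1.70
-0.20: x 3.04 y 1.76
-0.15: x 3.31 y 1.81
```

View pics/w15.png

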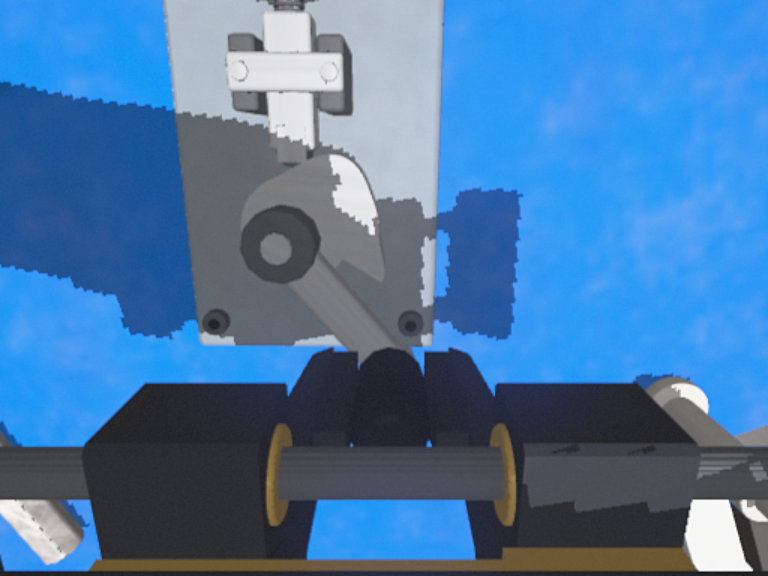

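Request:
carry_out --commands '[[[0, 0, 0, 0.19, 0.2, 0, 1.5], [0, 0, 0, 0.38, 0.39, 0, 1.5], [0, 0, 0, 0.59, 0.58, 0, 1.5], [0, 0, 0, 0.8, 0.75, 0, 1.5], [0, 0, 0, 1.03, 0.91, 0, 1.5], [0, 0, 0, 1.03, 0.91, 0, 1.5]]]'

```text
clock: 17.43
tool_pos: [0.6016, -0.0763, 0.0921]
eef_rot: [0.77, 0.638, -0.003, -0.001]
contact_force: [-8.1, -3.0, 8.1]
opening: 0.233
```

Run:
```python
from h import *
rep("w16.png",2)
arc(-.6,np.arange(-.55,.4,.05))
```

```text
clk 17.53 r 54.5 ang -0.672 z 92.1  Ft -6.5 Fr -2.8 Fz 7.8 op 20.6 [ 42.7 -33.9]
-0.55: x 0.23 y 0.15
-0.50: x 0.47 y 0.29
-0.45: x 0.71 y 0.41
-0.40: x 0.96 y 0.53
-0.35: x 1.22 y 0.63
-0.30: x 1.48 y 0.72
-0.25: x 1.74 y 0.79
-0.20: x 2.01 y 0.85
-0.15: x 2.28 y 0.90
-0.10: x 2.56 y 0.93
-0.05: x 2.83 y 0.95
0.00: x 3.11 y 0.96
0.05: x 3.38 y 0.95
0.10: x 3.65 y 0.93
0.15: x 3.93 y 0.90
0.20: x 4.20 y 0.85
0.25: x 4.47 y 0.79
0.30: x 4.73 y 0.72
0.35: x 4.99 y 0.63
```

View pics/w16.png

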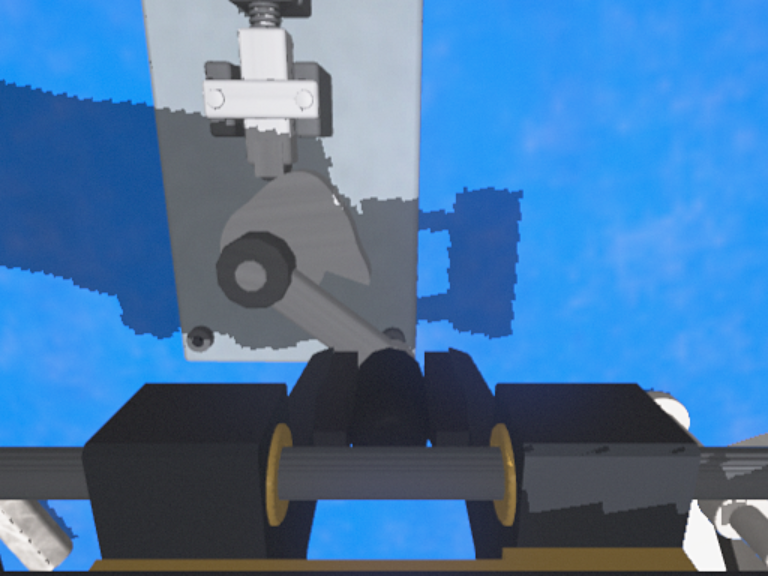

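Request:
carry_out --commands '[[[0, 0, 0, 0.23, 0.15, 0, 1.5], [0, 0, 0, 0.47, 0.29, 0, 1.5], [0, 0, 0, 0.71, 0.41, 0, 1.5], [0, 0, 0, 0.96, 0.53, 0, 1.5], [0, 0, 0, 1.22, 0.63, 0, 1.5], [0, 0, 0, 1.22, 0.63, 0, 1.5]]]'

```text
clock: 18.03
tool_pos: [0.6086, -0.0693, 0.0921]
eef_rot: [0.771, 0.637, -0.006, 0.0]
contact_force: [-9.6, -6.2, 7.9]
opening: 0.239
```

Run:
```python
from h import *
rep("w17.png",2)
arc(-.35,np.arange(-.3,.5,.05))
```

```text
clk 18.13 r 54.5 ang -0.470 z 92.1  Ft -9.8 Fr -2.7 Fz 6.4 op 20.5 [ 48.6 -24.7]
-0.30: x 0.26 y 0.09
-0.25: x 0.53 y 0.16
-0.20: x 0.79 y 0.22
-0.15: x 1.06 y 0.27
-0.10: x 1.34 y 0.31
-0.05: x 1.61 y 0.33
-0.00: x 1.89 y 0.33
0.05: x 2.16 y 0.33
0.10: x 2.44 y 0.31
0.15: x 2.71 y 0.27
0.20: x 2.98 y 0.22
0.25: x 3.25 y 0.16
0.30: x 3.51 y 0.09
0.35: x 3.77 y 0.00
0.40: x 4.03 y -0.10
0.45: x 4.28 y -0.21
```

View pics/w17.png

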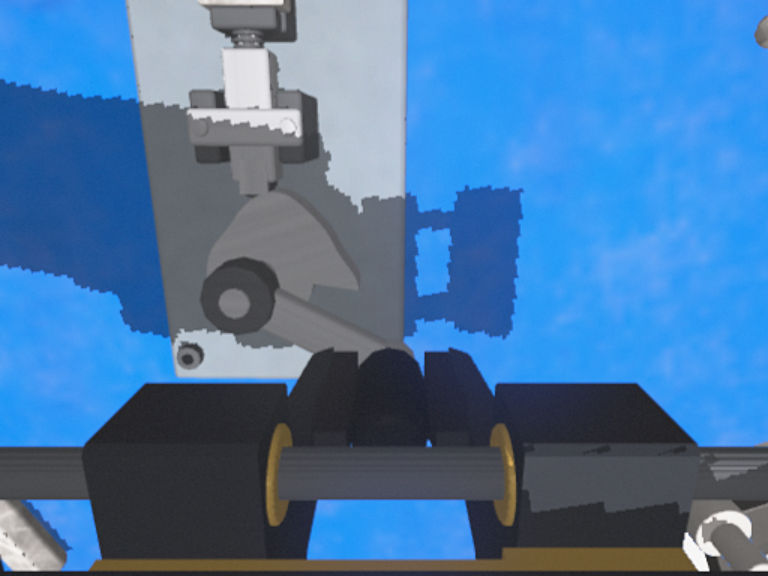

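Request:
carry_out --commands '[[[0, 0, 0, 0.26, 0.09, 0, 1.5], [0, 0, 0, 0.53, 0.16, 0, 1.5], [0, 0, 0, 0.79, 0.22, 0, 1.5], [0, 0, 0, 0.79, 0.22, 0, 1.5]]]'

```text
clock: 18.47
tool_pos: [0.614, -0.0611, 0.0921]
eef_rot: [0.771, 0.637, -0.004, 0.001]
contact_force: [-6.8, -5.2, 3.9]
opening: 0.235
```

Run:
```python
from h import *
rep("w18.png",2)
arc(-.2,np.arange(-.15,.5,.05))
```

```text
clk 18.57 r 54.4 ang -0.299 z 92.1  Ft -7.2 Fr -2.8 Fz 4.7 op 20.8 [ 52. -16.]
-0.15: x 0.27 y 0.05
-0.10: x 0.54 y 0.08
-0.05: x 0.82 y 0.10
0.00: x 1.09 y 0.11
0.05: x 1.37 y 0.10
0.10: x 1.64 y 0.08
0.15: x 1.91 y 0.05
0.20: x 2.19 y 0.00
0.25: x 2.45 y -0.06
0.30: x 2.72 y -0.14
0.35: x 2.98 y -0.22
0.40: x 3.23 y -0.32
0.45: x 3.48 y -0.44
```

View pics/w18.png

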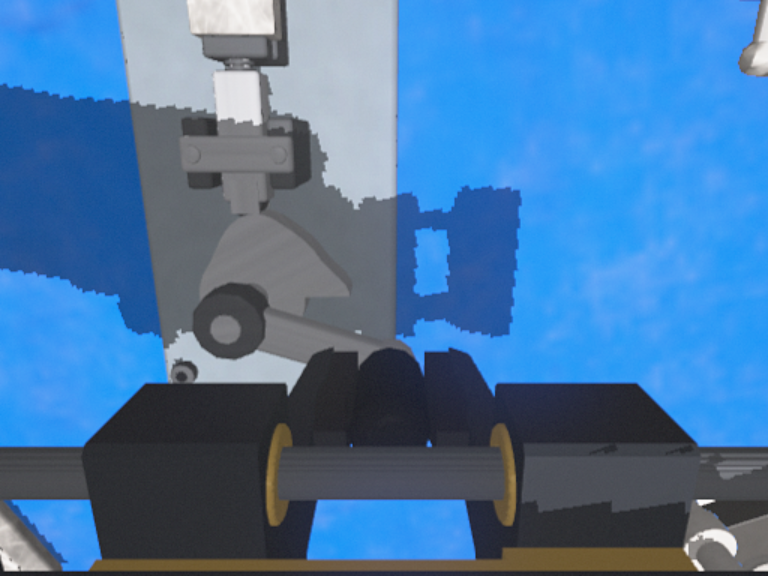

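Request:
carry_out --commands '[[[0, 0, 0, 0.27, 0.05, 0, 1.5], [0, 0, 0, 0.54, 0.08, 0, 1.5], [0, 0, 0, 0.54, 0.08, 0, 1.5]]]'

```text
clock: 18.82
tool_pos: [0.6176, -0.053, 0.0922]
eef_rot: [0.77, 0.638, -0.002, 0.001]
contact_force: [-2.8, -1.7, 0.7]
opening: 0.237
```

Run:
```python
from h import *
rep("w19.png",3)
arc(-.1,np.arange(-.05,.6,.05))
```

```text
clk 18.97 r 54.3 ang -0.113 z 92.2  Ft -0.9 Fr -4.0 Fz 4.8 op 20.8 [53.9 -6.1]
-0.05: x 0.27 y 0.02
0.00: x 0.55 y 0.03
0.05: x 0.82 y 0.02
0.10: x 1.10 y -0.00
0.15: x 1.37 y -0.03
0.20: x 1.64 y -0.08
0.25: x 1.91 y -0.14
0.30: x 2.17 y -0.22
0.35: x 2.44 y -0.31
0.40: x 2.69 y -0.41
0.45: x 2.94 y -0.52
0.50: x 3.19 y -0.65
0.55: x 3.42 y -0.78
```

View pics/w19.png

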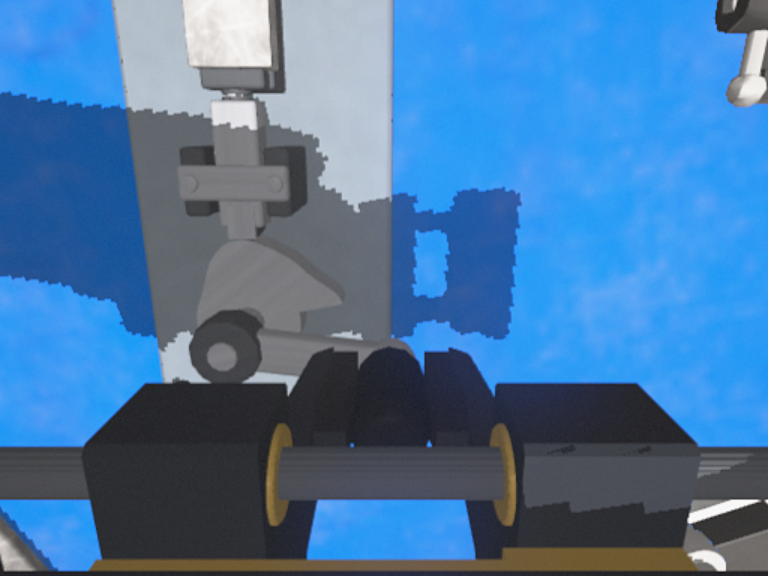

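Request:
carry_out --commands '[[[0, 0, 0, 0.27, 0.02, 0, 1.5], [0, 0, 0, 0.55, 0.03, 0, 1.5], [0, 0, 0, 0.82, 0.02, 0, 1.5], [0, 0, 0, 0.82, 0.02, 0, 1.5]]]'

```text
clock: 19.3
tool_pos: [0.6204, -0.0398, 0.0922]
eef_rot: [0.769, 0.64, 0.001, -0.001]
contact_force: [-3.1, 2.7, 1.2]
opening: 0.23
```

Run:
```python
from h import *
rep("w20.png",3)
arc(.05,np.arange(.1,.7,.05))
```

```text
clk 19.45 r 54.2 ang 0.101 z 92.2  Ft 3.8 Fr -1.9 Fz 1.1 op 21.1 [53.9  5.5]
0.10: x 0.27 y -0.02
0.15: x 0.55 y -0.05
0.20: x 0.82 y -0.10
0.25: x 1.09 y -0.16
0.30: x 1.35 y -0.24
0.35: x 1.61 y -0.33
0.40: x 1.87 y -0.43
0.45: x 2.12 y -0.54
0.50: x 2.36 y -0.67
0.55: x 2.60 y -0.80
0.60: x 2.83 y -0.95
0.65: x 3.05 y -1.11
```

View pics/w20.png

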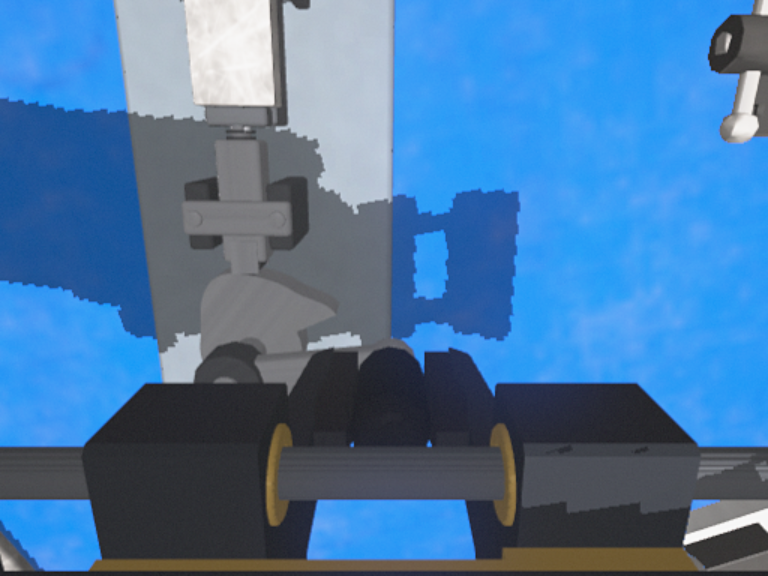

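Request:
carry_out --commands '[[[0, 0, 0, 0.27, -0.02, 0, 1.5], [0, 0, 0, 0.55, -0.05, 0, 1.5], [0, 0, 0, 0.82, -0.1, 0, 1.5], [0, 0, 0, 1.09, -0.16, 0, 1.5], [0, 0, 0, 1.09, -0.16, 0, 1.5]]]'

```text
clock: 19.87
tool_pos: [0.6206, -0.0306, 0.0922]
eef_rot: [0.769, 0.639, -0.0, 0.0]
contact_force: [-3.5, 0.2, 8.3]
opening: 0.237
```

Run:
```python
from h import *
rep("w21.png",3)
arc(.25,np.arange(.3,.8,.05))
```

```text
clk 20.02 r 54.2 ang 0.264 z 92.2  Ft 0.6 Fr -3.0 Fz 4.3 op 20.7 [52.3 14.2]
0.30: x 0.26 y -0.07
0.35: x 0.53 y -0.16
0.40: x 0.78 y -0.26
0.45: x 1.03 y -0.38
0.50: x 1.28 y -0.50
0.55: x 1.51 y -0.64
0.60: x 1.74 y -0.79
0.65: x 1.97 y -0.95
0.70: x 2.18 y -1.12
0.75: x 2.39 y -1.30
```

View pics/w21.png

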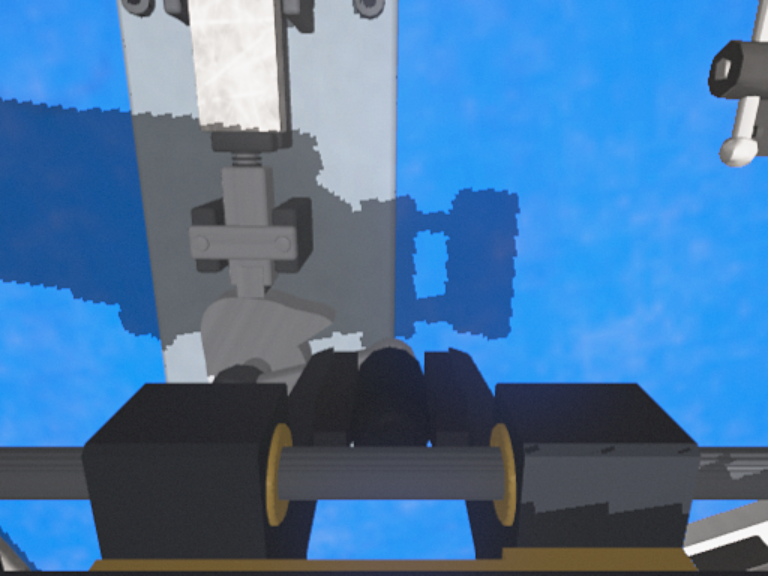

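Run:
```python
from h import *
import glob
d=np.load("w6.npy",allow_pickle=True).item()
f=lambda d,u,v,z=.047:(infx(ray(d,u,v,z))*1e3)[1]
print("base",f(d,160+404/4,110+210/4)-f(d,160+404/4,110+133/4))
ims=[]
for n in (18,19,20,21):
    d=np.load(f"w{n}.png.npy",allow_pickle=True).item()
    c=cv2.resize(d["pixels"][20:190,105:215,::-1],None,fx=3.5,fy=3.5,interpolation=cv2.INTER_CUBIC); ims.append(c[:, 50:245])
cv2.imwrite("pics/cmp.png",np.hstack(ims))
```

```text
base 8.995932190056756
```

View pics/cmp.png

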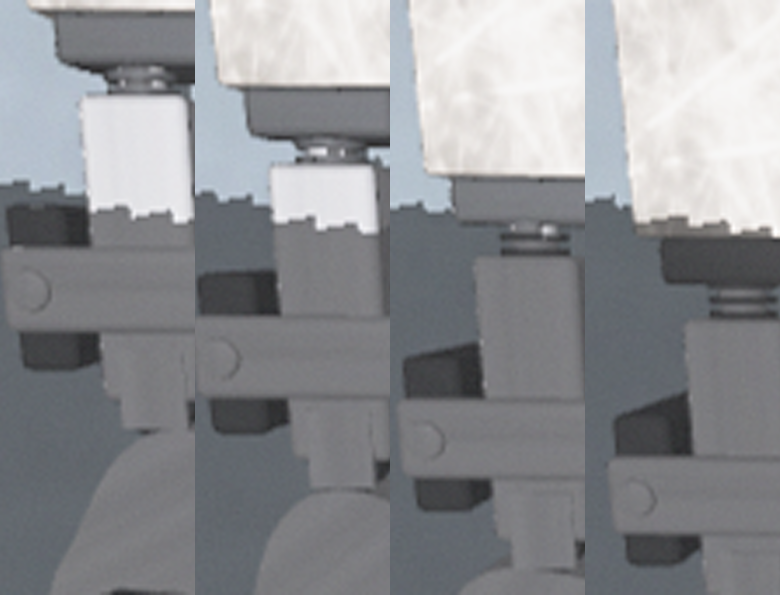

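Run:
```python
from h import *
f=lambda d,u,v,z=.047:(infx(ray(d,u,v,z))*1e3)[1]
for n,a,b in((18,95,248),(19,165,317),(20,256,398),(21,320,457)):
    d=np.load(f"w{n}.png.npy",allow_pickle=True).item(); u=105+(50+130)/3.5
    print(n,round(f(d,u,20+a/3.5)-f(d,u,20+b/3.5)-9.0,2), round(f(d,u,20+b/3.5),1))
```

```text
18 11.84 57.8
19 12.43 57.6
20 11.88 57.7
21 11.72 57.4
```

Request:
carry_out --commands '[[[0, 0, 0, 0.26, -0.07, 0, 1.5], [0, 0, 0, 0.53, -0.16, 0, 1.5], [0, 0, 0, 0.53, -0.16, 0, 1.5]]]'

```text
clock: 20.27
tool_pos: [0.62, -0.0259, 0.0922]
eef_rot: [0.769, 0.639, -0.0, 0.0]
contact_force: [-3.3, -1.8, 0.7]
opening: 0.233
```

Run:
```python
from h import *
rep();rep();rep("w22.png",3)
arc(.35,np.arange(.4,.8,.05))
d=np.load("w22.png.npy",allow_pickle=True).item(); crop(d,"w22c.png",105,60,110,130,4.5)
```

```text
clk 20.32 r 54.2 ang 0.355 z 92.2  Ft -0.5 Fr -4.4 Fz 4.0 op 20.6 [50.9 18.9]
clk 20.37 r 54.3 ang 0.358 z 92.2  Ft -1.2 Fr -3.4 Fz 6.7 op 20.5 [50.9 19. ]
clk 20.52 r 54.3 ang 0.361 z 92.2  Ft -0.5 Fr -3.1 Fz 7.3 op 20.6 [50.8 19.2]
0.40: x 0.26 y -0.10
0.45: x 0.51 y -0.21
0.50: x 0.75 y -0.34
0.55: x 0.99 y -0.48
0.60: x 1.22 y -0.63
0.65: x 1.44 y -0.79
0.70: x 1.66 y -0.96
0.75: x 1.86 y -1.14
```

View pics/w22c.png

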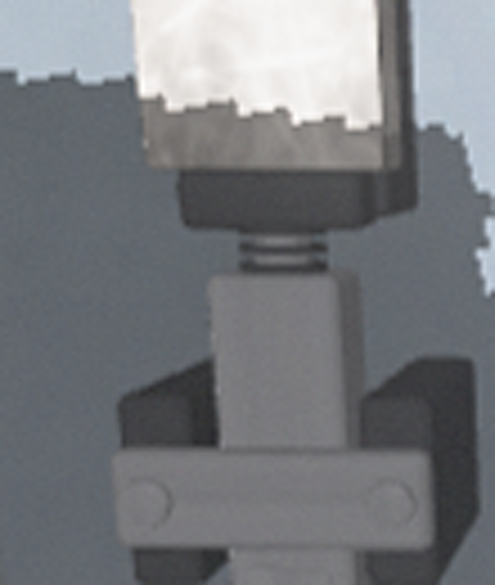

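Request:
carry_out --commands '[[[0, 0, 0, 0.26, -0.1, 0, 1.5], [0, 0, 0, 0.51, -0.21, 0, 1.5], [0, 0, 0, 0.65, -0.29, 0, 1.5], [0, 0, 0, 0.65, -0.29, 0, 1.5]]]'

```text
clock: 20.85
tool_pos: [0.6184, -0.0187, 0.0922]
eef_rot: [0.769, 0.639, -0.0, 0.0]
contact_force: [-3.2, -1.8, 3.1]
opening: 0.236
```

Run:
```python
from h import *
rep();rep();rep();rep("w23.png",2)
d=np.load("w23.png.npy",allow_pickle=True).item(); crop(d,"w23c.png",105,60,110,130,4.5)
```

```text
clk 20.90 r 54.3 ang 0.491 z 92.2  Ft -1.6 Fr -3.2 Fz 1.2 op 20.8 [47.9 25.6]
clk 20.95 r 54.3 ang 0.493 z 92.3  Ft -0.6 Fr -4.1 Fz 3.3 op 20.3 [47.9 25.7]
clk 21.00 r 54.3 ang 0.495 z 92.2  Ft -0.4 Fr -3.2 Fz 3.8 op 20.7 [47.8 25.8]
clk 21.10 r 54.3 ang 0.496 z 92.2  Ft -0.3 Fr -4.7 Fz 8.1 op 20.7 [47.8 25.8]
```

View pics/w23.png

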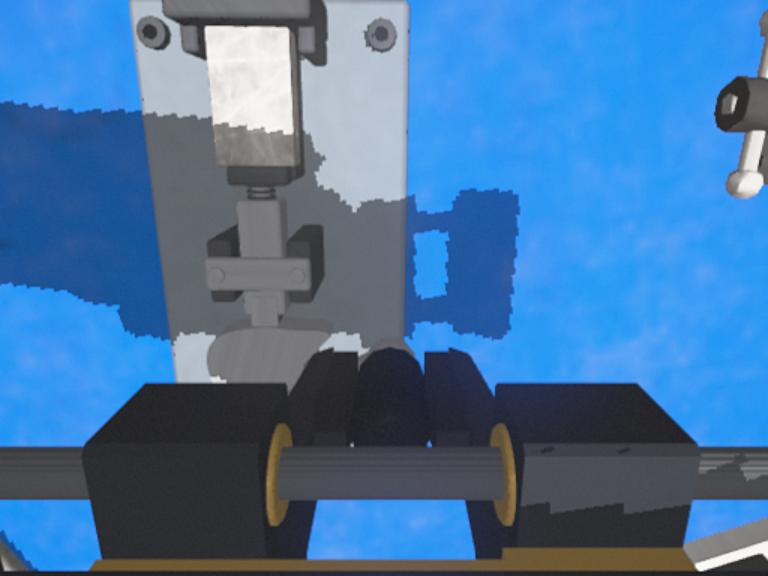

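View pics/w23c.png

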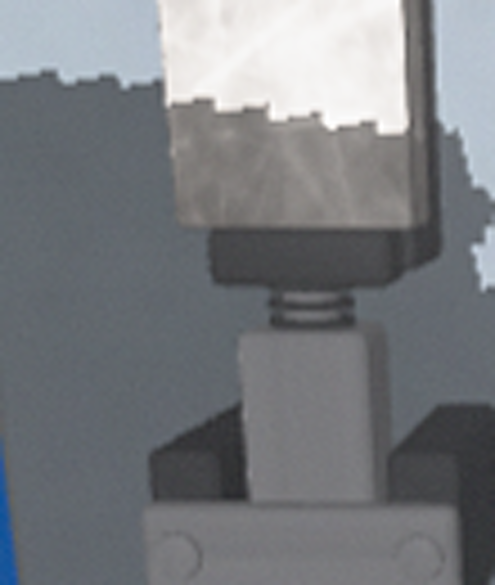

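Request:
carry_out --commands '[[[0, 0, 0, 0, 0, 0, 4.5], [0, 0, 0, 0, 0, 0, 4.5], [0, 0, 0, 0, 0, 0, 4.5], [0, 0, 0, 0, 0, 0, 4.5], [0, 0, 0, 0, 0, 0, 4.5], [0, 0, 0, 0, 0, 0, 4.5], [0, 0, 0, 0, 0, -2, 4.5], [0, 0, 0, 0, 0, -5, 4.5], [0, 0, 0, 0, 0, -9, 4.5]]]'

```text
clock: 21.85
tool_pos: [0.6165, -0.0182, 0.1808]
eef_rot: [0.769, 0.639, -0.002, -0.002]
contact_force: [0.6, 0.8, -0.9]
opening: 0.514
```

Request:
carry_out --commands '[[[0, 0, 0, 0, 0, -3, 4.5], [0, 0, 0, 0, 0, -6, 4.5], [0, 0, 0, 0, 0, -6, 4.5], [0, 0, 0, 0, 0, -6, 4.5], [0, 0, 0, 0, 0, -6, 4.5], [0, 0, 0, 0, 0, -6, 4.5]]]'

```text
clock: 22.35
tool_pos: [0.6174, -0.0183, 0.2407]
eef_rot: [0.769, 0.639, -0.001, -0.001]
contact_force: [-0.0, 0.3, 0.2]
opening: 0.515
```

Run:
```python
from h import *
rep("w24.png",5)
d=np.load("w24.png.npy",allow_pickle=True).item()
print(proj(d,[*fx(0,0),.078])*1.5)
```

```text
clk 22.60 r 53.9 ang 0.492 z 241.3  Ft -0.1 Fr 0.4 Fz 0.8 op 45.3 [47.5 25.5]
[312.50680468 303.30262385]
```

View pics/w24.png

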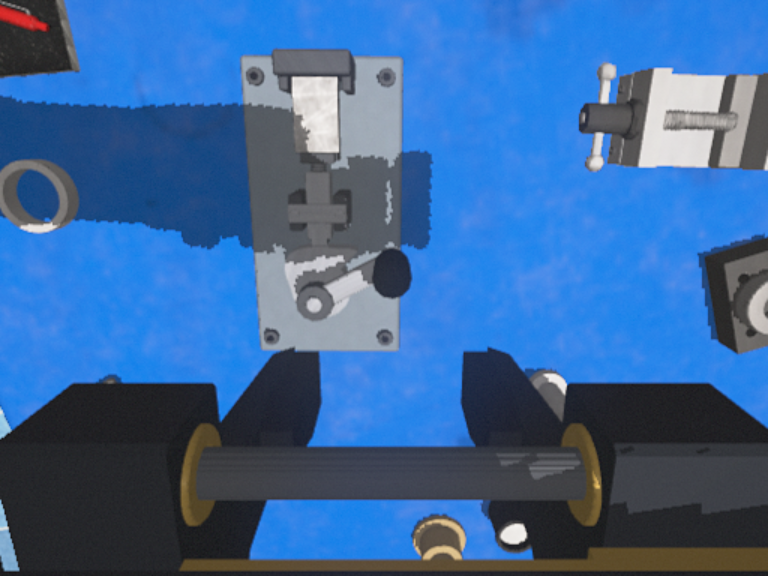

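Run:
```python
from h import *
d=np.load("w24.png.npy",allow_pickle=True).item()
for i in range(6): e=r.snapshot("wrist")
print("pixel change over .35 s (fixture)",np.abs(e["pixels"][30:230,160:280].astype(int)-d["pixels"][30:230,160:280]).mean())
P=lambda u,v,z:infx(ray(e,u/1.5,v/1.5,z))*1e3
h=P(315,303,.078);k=P(391,272,.118)-h;print("hub",h,"r",np.hypot(*k),"ang",np.arctan2(k[1],k[0]))
crop(e,"w25.png",180,30,90,180,3.3)
# same-camera-direction baseline from w9 (lift 0)
b=np.load("w9.npy",allow_pickle=True).item(); crop(b,"w9c.png",250,0,90,130,4.5)
```

```text
pixel change over .35 s (fixture) 5.209125
hub [2.2122225  0.02260615] r 56.514885178784525 ang 0.5795094793554658
```

View pics/w25.png

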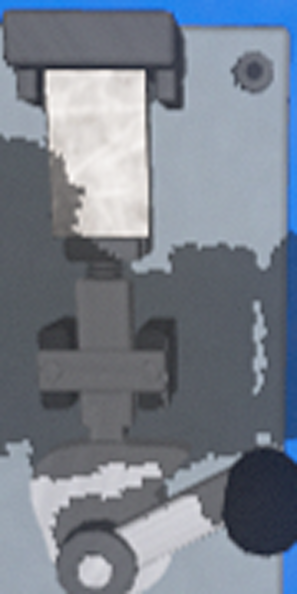

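View pics/w9c.png

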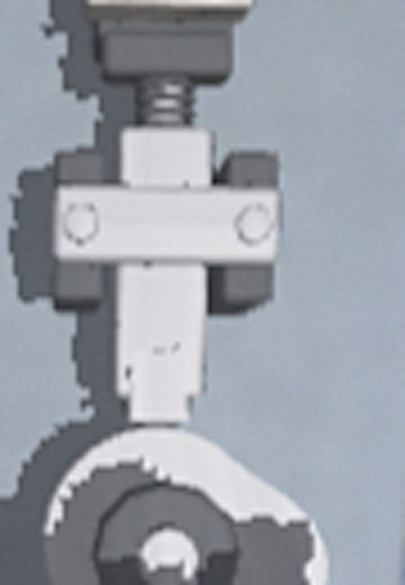

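Run:
```python
from h import *
d=np.load("w24.png.npy",allow_pickle=True).item()
P=lambda u,v,z:infx(ray(d,u/1.5,v/1.5,z))*1e3
h=P(315,303,.078);k=P(391,272,.118)-h;print("hub",h,"r",np.hypot(*k),"ang",np.arctan2(k[1],k[0]))
for zb in(.047,.052,.055):
  o=[]
  for n,u0,s,v0,a,b in(("w9.npy",250,4.5,0,128,187),("w19.png.npy",105,3.5,20,165,317),("w20.png.npy",105,3.5,20,256,398),("w21.png.npy",105,3.5,20,320,457),("w22.png.npy",105,4.5,60,270,450),("w23.png.npy",105,4.5,60,325,503)):
    q=np.load(n,allow_pickle=True).item(); u=u0+165/s
    f=lambda v,z:(infx(ray(q,u,v0+v/s,z))*1e3)[1]
    o.append(round(f(a,.047)-f(b,zb),2))
  print(zb,o,(np.array(o)-o[0]).round(2))
e=r.snapshot("wrist"); cv2.imwrite("pics/w26.png",cv2.resize(e["pixels"][:,:,::-1],None,fx=1.5,fy=1.5))
```

```text
hub [1.56239305 0.20989804] r 56.44800945257728 ang 0.5798882595099465
0.047 [np.float64(9.15), np.float64(21.43), np.float64(20.88), np.float64(20.72), np.float64(21.49), np.float64(21.69)] [ 0.   12.28 11.73 11.57 12.34 12.54]
0.052 [np.float64(9.8), np.float64(21.15), np.float64(20.28), np.float64(19.86), np.float64(20.49), np.float64(20.51)] [ 0.   11.35 10.48 10.06 10.69 10.71]
0.055 [np.float64(10.19), np.float64(20.98), np.float64(19.92), np.float64(19.34), np.float64(19.89), np.float64(19.8)] [ 0.   10.79  9.73  9.15  9.7   9.61]
```

View pics/w26.png

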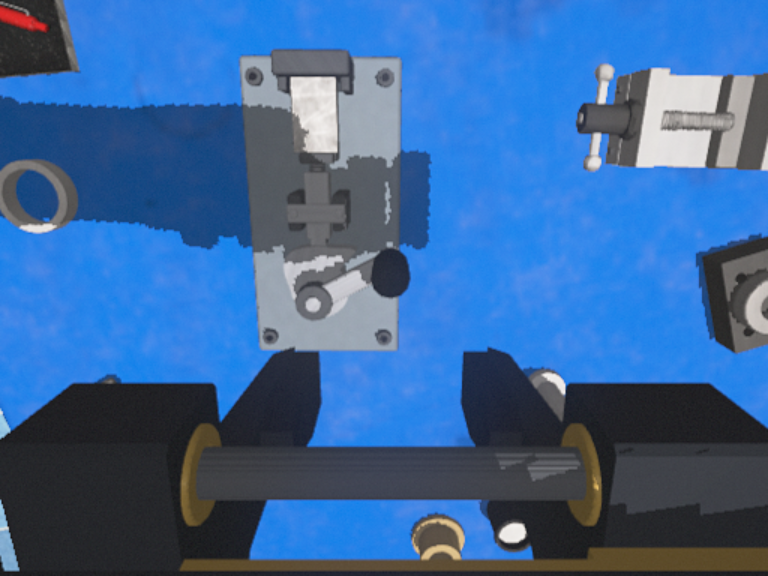

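Run:
```python
from h import *
rep()
print(r.finish_job())
```

```text
clk 23.00 r 54.3 ang 0.489 z 242.2  Ft 0.6 Fr -0.3 Fz -0.9 op 45.1 [47.9 25.5]
the job is handed in; nothing more can be done
None
```

I laid the coupon in the nest and cranked the cam counter-clockwise over its crest. I stopped in what the forces show is the dwell, let go of the crank, and handed the job in at 23.0 s. No verdict was reported.

**What the last checks showed**
- **Crest:** the force at the knob rose to about 10 N against the turn, dropped to about 1 N near -0.12 rad, then reversed to 4 N along with the turn.
- **Dwell:** from 0.36 to 0.50 rad I felt only friction, about 0.3 to 1.6 N, with no sign of the overload rise. I let go at about 0.49 rad.
- **Coupon:** the pictures after release show it square, against the stop, with the jaw on it.
- **After release:** the crank stayed put and the arm was clear. None of the arm's moves went near the bystanders.

**What was less certain**
- **Lift:** the pictures only gave a rough figure. With an assumed height for the guide bridge they read about 10.8 mm at the crest and 9.2 to 9.7 mm afterwards. With other assumed heights they read up to about 3 mm more. I relied on the force readings instead.
- **Crank angle:** the picture after release gave 0.58 rad, against 0.49 rad from the arm. The dwell probably ends between 0.60 and 0.71 rad, so both figures lie inside it. At 0.58 rad the margin could be as little as 0.02 rad.
- **Jaw force:** I had no way to measure how hard the jaw presses on the coupon.

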